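Probe a stage socket and fit the matching support post

ROBOT

A 6-joint arm with a two-finger parallel gripper is mounted at the origin on a cart in front of the work surface, level with it; the furniture and walls round the work are solid. World frame = base frame: x ahead of the robot, y to its left, z up, the work surface at z = 0. Lengths are in mm, angles in rad, forces in N, time in s.
With the tool pointing down it reaches from about 250 to 775 mm from the base axis. Payload 4 kg.
Tool frame: the origin (TCP) lies midway between the tips of the shut fingers; the grasp point (between the pads) lies 19 mm behind it; z points along the fingers, y is the direction in which the jaws open and shut (so a half turn about z gives the same grasp; the last joint's range is limited). The gripper opens to 85 mm and grips with 20 to 120 N. Pads are 22 mm wide; open, the fingers measure 114 mm over their backs; the gripper's body (76 mm by 85 mm) begins 54 mm behind the grasp point. The pads swing forward as they close: fully open they stand 13 mm farther back than shut.
Start: joints at [-1.319, 0.087, 1.371, -0, 1.684, -0.103], TCP at [191.069, -515.762, 231.341] pointing down, gripper open.
Joint ranges: [-3.1, 3.1], [-0.76, 2.03], [0.27, 2.55], [-1.08, 4.22], [0.17, 2.65], [-2.57, 2.57]. Speed limits (rad/s): [2.79, 2.79, 3.14, 3.14, 3.14, 3.14].

INTERFACE

Orientations are given as a rotation vector (axis times angle).
In Python, from bench import bot gives the robot as it stands. The module is installed in compiled form; this text tells all that it offers.
- The arm moves only by the shell command python3 -m jog 'ROWS' [FORCE]. ROWS is JSON, a list of rows, each a list of 5 numbers: the shift along the world's x, y, z in m, then the turn about the world's z in degrees, then the finger opening in m, from 0 to 0.0854. In form: [[tx, ty, tz, spin, gripper], ...]. A call has 1 to 5 rows; each row is the pose to reach, as a shift and turn from the pose measured when the call began; what a row does not reach only later rows make up. A row lasts 1/8 s, in which the tool goes at most 62.5 mm and 10.7 degrees, less where a joint would pass 70% of its speed; a pose out of reach is approached as far as the arm can. A call with a gripper value outside its range is refused whole. The fingers move at their own pace and stop on an object; FORCE is the grip in N (left out, the last holds). Time passes only in rows, so rows that repeat a pose let the fingers close. It gives the time, the measured TCP pose, the force and the opening at its end, in the units of the state.
- bot.sense(): the state, without advancing time (a new reading comes with each control period).
- bot.snapshot(name): name is "side" or "top" or "wrist"; returns a dict with "frame" (400x640x3 uint8, blue, green, red), "fx", "fy", "cx", "cy" (pixels), "dist" ([k1, k2, p1, p2, k3] as OpenCV has them; the pictures are not rectified), "camera_from_world" (4x4, takes a point from world to camera coordinates); the wrist camera has in their place "T_tool_cam" (4x4, takes a point from camera to tool coordinates, whose origin is the TCP and whose axes are the flange's). Camera axes: x right, y down, z forward; pixel columns grow to the right and rows downward; lengths in mm; the calibration is good to about 2 mm. A picture is of the moment at which its call begins: read the wrist's pose just before it. There is no depth.
- bot.hand_in(): hands the job in, once; it reports no verdict.
The state is a dict: "clock": time; "joint_positions": joint angles; "qd": joint speeds; "joint_torque": joint torques, N m; "position": TCP position; "tcp_rot": TCP orientation; "contact_force": force on the tool from outside, world axes, zero at the start; "wrist_torque": the same for the moment, N m; "grip_width": finger opening in mm.
Only numpy, scipy, OpenCV 4.12 (cv2) and the standard library are available. Lean on these libraries where they do the work, as an engineer would, in place of code of your own. Each camera call takes 0.05 s, during which the arm holds its last target.

TASK

The third support post of the stage base is missing and its socket may be plugged to one of three depths. Take the depth probe from its stand, push its spring tip against the bottom of the socket to find the depth, hang the probe back in its stand, then set the one post from the rack into the socket whose top comes level with the two fixed pillars. Leave the other two posts standing in the rack, and do not shift the two capped bottles or the beaker.

Things in the scene. Friction and masses are not known exactly. Their poses are not given: they have to be found in the camera images.
- stage_base: fixed white cast block with grey trim, 100 x 140 x 80 mm (x, y, z; a 112 x 152 x 10 mm trim round its foot), with two fixed bare aluminium pillars (20 mm diameter, 50 mm above the top face) at x = -32 and +32, y = +45 mm and an empty vertical round socket, ringed dark, at x = 0, y = -35 mm. Origin: centre of its underside, on the worktop; z up. It is turned up to 0.35 rad
- socket_mouth (a point): centre of the socket's mouth, on the base's top face (80 mm above the worktop). The socket is a straight round blind hole 22 mm wide with a small chamfer; its flat bottom lies 30, 48 or 66 mm below the mouth, which differs from start to start
- pillar_top (a point): centre of the top of one fixed pillar, 50 mm above the base's top face; both pillars are equally high. Axes as the base's: z up
- probe: loose depth probe, 167 mm long, 0.1 kg, hanging upright in its stand at the start: brass spring tip 8 mm diameter at the bottom, steel shaft 10 mm diameter, dark collar 26 mm diameter and 6 mm thick with its underside at 105 mm, and above it a blue cylindrical handle, 18 mm diameter, from 111 to 167 mm. Origin: the extended tip's end; z along the probe towards the handle
- probe_end (a point): the end of the spring tip (moves with it)
- probe_tip (a joint): travel of the probe's spring tip in m: 0 extended, 0.005 fully pushed in; a spring needs about 1 N to start and 3.5 N for the full travel. The socket's bottom counts as found when the tip is pushed in more than 0.0015 in the socket for 0.2 s
- probe_collar (a point): centre of the underside of the probe's collar, 105 mm from the tip's end
- probe_stand: fixed grey stand, foot 75 x 85 mm, 118 mm high: two upright walls (27 mm either side of the middle in y) carry a 60 x 60 x 12 mm top plate with a round through hole of 15 mm, in which the probe hangs by its collar. Origin: centre of its underside; z up
- stand_seat (a point): centre of the hole in the stand's top face, 118 mm above the worktop; the collar's underside rests here
- post_rack: fixed white rack, 190 x 52 x 25 mm, with three blind holes (23.5 mm wide, 20 mm deep, floor 5 mm above the worktop) at x = -65, 0 and +65 mm along its long axis x; the three posts stand in them in any order. Origin: centre of its underside; turned up to 0.2 rad
- post_blue: loose aluminium post, 20 mm diameter, 80 mm long, 0.1 kg, chamfered foot and a blue top (the uppermost 12 mm); stands in the rack at the start. Origin: centre of its foot; z up along the post
- post_blue_top (a point): centre of the top of the blue-topped post, 80 mm above its foot
- post_yellow: loose aluminium post, 20 mm diameter, 98 mm long, 0.1 kg, chamfered foot and a yellow top (the uppermost 12 mm); stands in the rack at the start. Origin: centre of its foot; z up along the post
- post_yellow_top (a point): centre of the top of the yellow-topped post, 98 mm above its foot
- post_red: loose aluminium post, 20 mm diameter, 116 mm long, 0.1 kg, chamfered foot and a red top (the uppermost 12 mm); stands in the rack at the start. Origin: centre of its foot; z up along the post
- post_red_top (a point): centre of the top of the red-topped post, 116 mm above its foot
- red_bottle: small white bottle with a red cap, 40 mm diameter, 87 mm high, loose bystander behind the stage base, to be left alone. Origin: centre of its underside
- blue_bottle: small white bottle with a blue cap, 40 mm diameter, 79 mm high, loose bystander behind the stage base, to be left alone. Origin: centre of its underside
- glass_beaker: clear glass beaker, 52 mm diameter, 68 mm high, loose bystander behind the stage base, to be left alone. Origin: centre of its underside
Mind the look-alikes: they are no part of the job. There is more than one size of the post_rack; the one meant has the size given above. Leave any orange look-alike of the post_red alone.

How it is judged:
By the outcome, as a careful person would: the job done as asked, in the order asked, and still so for the second after the job is handed in, with the robot touching nothing.
It also fails if it takes over 64 s, if anything falls off the work surface, if the arm or the gripper's body presses on something with over 40 N, if the wrist force passes 120 N, or if a joint passes its speed limit or range.

## Working session

There is one attempt and no reset: what is moved stays moved. The work goes in short steps, Python scripts to look and compute and a shell command to move; the robot and the scene stay as the last step left them, time stands still between calls to the robot, and variables do not carry over. Pictures are saved under pics/ and viewed, and the job is handed in when it is done.

```bash
mkdir -p pics; python3 - <<'E'
from bench import bot
import cv2
s=bot.sense();print(s)
for n in("top","side","wrist"):
    d=bot.snapshot(n);cv2.imwrite(f"pics/{n}0.png",d["frame"]);print(n,{k:(v.tolist() if hasattr(v,'tolist') else v) for k,v in d.items() if k!="frame"})
E
```

```text
{'clock': 0.0, 'joint_positions': array([-1.31908934e+00,  8.79729052e-02,  1.37232077e+00, -1.02411271e-05,
        1.68362102e+00, -1.03089355e-01]), 'qd': array([ 0.00250364, -0.00131608,  0.00042012, -0.00044322,  0.00186201,
        0.00032821]), 'joint_torque': array([ 2.87854800e-04, -3.51863194e+01, -3.13268209e+01, -3.06569909e-04,
        1.09877819e-02, -2.49613194e-06]), 'position': array([ 190.93597121, -515.23293085,  230.09562509]), 'tcp_rot': array([-3.09001078e+00, -5.53984000e-01,  2.86519449e-04]), 'contact_force': array([-0.26522213,  0.55798364, -0.01433705]), 'wrist_torque': array([-0.02474486, -0.03449896,  0.02920208]), 'grip_width': 85.02546903718167}
top {'fx': 450.78670520598655, 'fy': 450.78670520598655, 'cx': 326.54586533098484, 'cy': 198.87367409983972, 'dist': [-0.06395498115555885, 0.0, 0.0, 0.0, 0.0], 'camera_from_world': [[-0.0066380986478803946, -0.9999770473912889, 0.001356590188983097, -25.59072768340658], [-0.9996586878947263, 0.006601694017281025, -0.025276972775555545, 595.1570134505674], [0.025267436809755506, -0.001523918207133632, -0.9996795
[... 277 characters left out ...]
 -0.0027088521562533417, -604.831129299163], [-0.07147019983666371, -0.4215924947713829, -0.9039644787754377, 145.02195304244592], [0.1448395321945069, 0.8922895419545326, -0.4275989747792278, 1048.040547970599], [0.0, 0.0, 0.0, 1.0]]}
wrist {'fx': 310.21122997216963, 'fy': 310.21122997216963, 'cx': 320.07055266002726, 'cy': 204.71130779102424, 'dist': [-0.01927675342202007, 0.0, 0.0, 0.0, 0.0], 'T_tool_cam': [[0.00026083327733397477, -0.9571631244404758, -0.2895491066768215, 72.63962531762832], [0.9999997383522986, 0.0004450275915519812, -0.0005703032304256467, -0.44238043502675684], [0.0006747305634930878, -0.2895488821629031, 0.9571629900789512, -142.8044753124365], [0.0, 0.0, 0.0, 1.0]]}
```

View pics/top0.png

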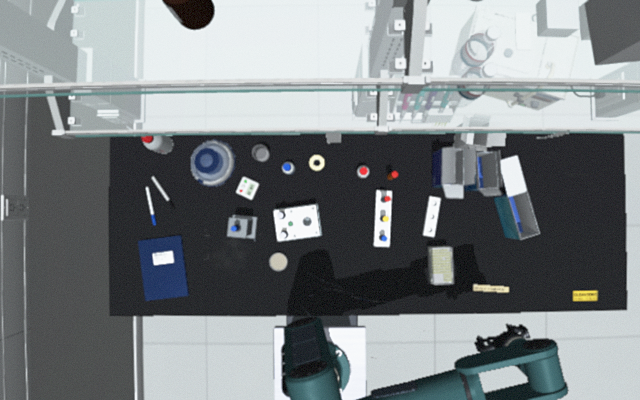

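View pics/side0.png

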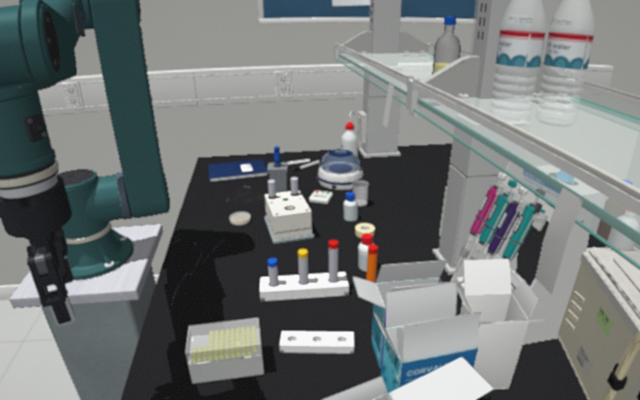

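View pics/wrist0.png

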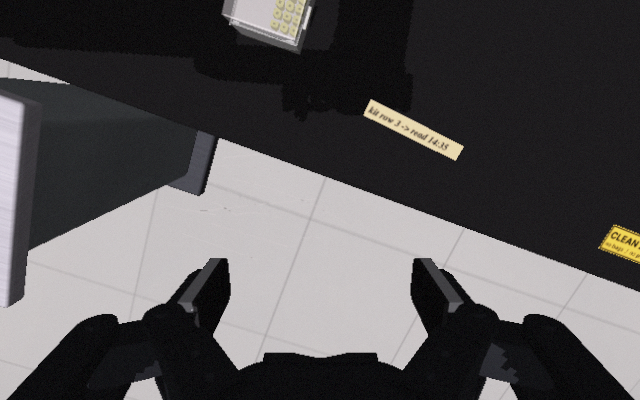

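The top view shows the posts' rack at (383,218), the stage base at (298,222) and the stand with its blue handle at (236,228). The orange look-alike is at (393,174), and a smaller empty rack is at (432,216). I'll enlarge these to confirm which is which.

```bash
python3 - <<'E'
import cv2,numpy as np
t=cv2.imread("pics/top0.png");s=cv2.imread("pics/side0.png")
cv2.imwrite("pics/tc.png",cv2.resize(t[150:270,215:455],(800,400),interpolation=cv2.INTER_CUBIC))
cv2.imwrite("pics/sc.png",cv2.resize(s[140:360,230:390],(436,600),interpolation=cv2.INTER_CUBIC))
E
```

```text
(no output)
```

View pics/tc.png

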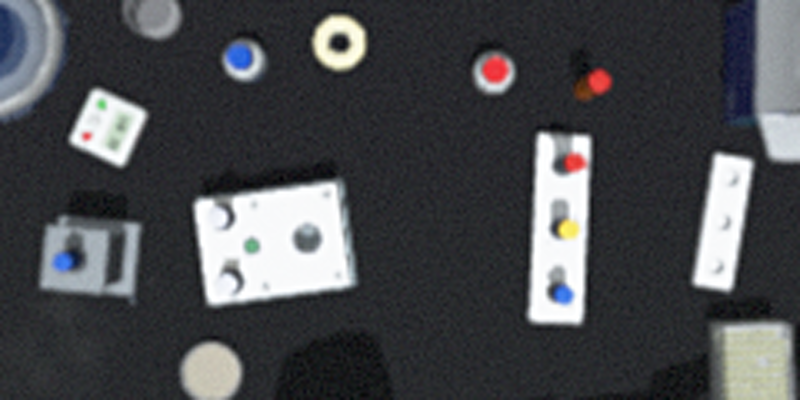

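View pics/sc.png

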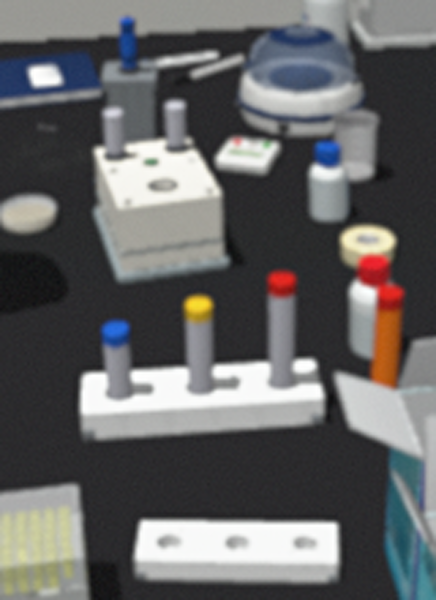

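```bash
cat > h.py <<'E'
import numpy as np,cv2
from bench import bot
def cam(d):
    K=np.array([[d["fx"],0,d["cx"]],[0,d["fy"],d["cy"]],[0,0,1.]]);return K,np.array(d["dist"],float)
def ext(d,s=None):
    if "camera_from_world" in d: return np.array(d["camera_from_world"])
    T=np.eye(4);T[:3,:3]=cv2.Rodrigues(np.array(s["tcp_rot"]))[0];T[:3,3]=s["position"]
    return np.linalg.inv(T@np.array(d["T_tool_cam"]))
def ray(d,uv,s=None):
    K,D=cam(d);p=cv2.undistortPoints(np.array([[uv]],float),K,D)[0,0]
    W=np.linalg.inv(ext(d,s));return W[:3,3],W[:3,:3]@np.array([p[0],p[1],1])
def onz(d,uv,z,s=None):
    o,r=ray(d,uv,s);return o+r*(z-o[2])/r[2]
def two(a,b):
    (o1,r1),(o2,r2)=a,b
    t=np.linalg.lstsq(np.c_[r1,-r2],o2-o1,rcond=None)[0];p,q=o1+r1*t[0],o2+r2*t[1];return (p+q)/2,np.linalg.norm(p-q)
def proj(d,P,s=None):
    K,D=cam(d);E=ext(d,s);return cv2.projectPoints(np.array([P],float),cv2.Rodrigues(E[:3,:3])[0],E[:3,3],K,D)[0][0,0]
def blobs(img,lo,hi,box=None,amin=8):
    h=cv2.cvtColor(img,cv2.COLOR_BGR2HSV);m=cv2.inRange(h,np.array(lo),np.array(hi))
    if box: z=np.zeros_like(m);x0,y0,x1,y1=box;z[y0:y1,x0:x1]=m[y0:y1,x0:x1];m=z
    n,l,st,c=cv2.connectedComponentsWithStats(m)
    return [(c[i].round(2).tolist(),st[i].tolist()) for i in range(1,n) if st[i][4]>=amin]
E
python3 - <<'E'
from h import *
d=bot.snapshot("top");e=bot.snapshot("side")
f=d["frame"]
print('blue',blobs(f,(105,140,80),(130,255,255),(215,150,455,270)))
print('yel',blobs(f,(20,120,120),(35,255,255),(215,150,455,270)))
print('red',blobs(f,(0,150,100),(8,255,255),(340,150,455,270)),blobs(f,(172,150,100),(180,255,255),(340,150,455,270)))
for n,uv,z in (("socket",(215+307/3.333,150+237/3.333),80),):print(n,onz(d,uv,z))
print('white',[b for b in blobs(f,(0,0,190),(180,40,255),(215,180,455,270),100)])
h=cv2.cvtColor(f,cv2.COLOR_BGR2HSV);m=cv2.inRange(h,np.array((0,0,190)),np.array((180,40,255)))
for box,z in (((265,195,330,250),80),((370,185,396,255),25)):
    x0,y0,x1,y1=box;c=max(cv2.findContours(m[y0:y1,x0:x1],0,2)[0],key=cv2.contourArea)
    r=cv2.minAreaRect(c);bp=cv2.boxPoints(r)+[x0,y0]
    P=[onz(d,p,z)[:2] for p in bp];print(np.round(P,1),np.mean(P,0),[np.linalg.norm(P[i]-P[i-1]) for i in range(4)])
E
```

```text
blue [([216.05, 159.54], [215, 153, 4, 14, 41]), ([286.24, 166.55], [283, 164, 7, 7, 38]), ([234.0, 228.07], [231, 226, 7, 5, 27]), ([383.3, 237.85], [381, 236, 6, 5, 20])]
yel [([384.71, 218.29], [382, 216, 6, 5, 24])]
red [([394.14, 174.07], [391, 171, 8, 7, 43]), ([386.63, 198.47], [384, 197, 6, 4, 19])] [([363.09, 170.46], [360, 168, 7, 6, 35])]
socket [520.46625319  34.94817989  80.        ]
white [([247.13, 188.22], [236, 180, 22, 19, 262]), ([449.37, 190.07], [443, 184, 12, 14, 130]), ([381.76, 220.96], [374, 190, 17, 57, 618]), ([431.42, 216.22], [423, 196, 18, 41, 445]), ([296.74, 222.7], [274, 205, 47, 36, 1214]), ([441.52, 258.0], [433, 248, 18, 22, 329]), ([278.21, 261.23], [271, 254, 16, 16, 188])]
[[557.2 147.4]
 [576.6   4.9]
 [474.8  -9. ]
 [455.4 133.3]] [515.98976664  69.17544671] [np.float64(102.72609784537418), np.float64(143.81820557429134), np.float64(102.68168552616349), np.float64(143.6254036321688)]
[[ 433.2 -188.7]
 [ 624.  -199. ]
 [ 621.3 -252. ]
 [ 430.3 -241.5]] [ 527.21650804 -220.28480683] [np.float64(52.901410081878545), np.float64(191.14736081302797), np.float64(53.0365508462772), np.float64(191.2556157732043)]
```

```bash
python3 - <<'E'
from h import *
d=bot.snapshot("top");e=bot.snapshot("side")
print('probe',onz(d,(234,228.07),180))
for n,uv,z in(("b",(383.3,237.85),85),("y",(384.71,218.29),103),("r",(386.63,198.47),121),("stand plate c",(215+80/3.333,150+258/3.333),118)):print(n,onz(d,uv,z))
f=e["frame"]
print('blue',blobs(f,(105,140,60),(130,255,255),(230,140,390,300)))
print('yel',blobs(f,(20,120,120),(35,255,255),(230,140,390,300)))
print('red',blobs(f,(0,150,100),(6,255,255),(320,235,345,300)))
for p in(([500,180,180]),):print(proj(e,p))
cv2.imwrite("pics/st.png",cv2.resize(d["frame"][205:250,215:275],(800,600),interpolation=cv2.INTER_CUBIC))
E
```

```text
probe [502.78777534 255.58194033 180.        ]
b [ 464.00945469 -214.56630408   85.        ]
y [ 528.38889475 -217.4174303   103.        ]
r [ 592.12923894 -221.84254202  121.        ]
stand plate c [502.4588358  252.12258477 118.        ]
blue [([276.51, 156.14], [274, 147, 6, 18, 85]), ([339.77, 153.8], [330, 152, 21, 4, 44]), ([246.85, 166.64], [230, 160, 36, 15, 279]), ([349.19, 195.4], [345, 191, 9, 10, 72]), ([271.86, 261.32], [267, 257, 11, 10, 91])]
yel [([302.25, 252.54], [297, 248, 11, 10, 87])]
red [([332.85, 243.14], [328, 239, 11, 9, 85])]
[277.02013663 154.97148244]
```

View pics/st.png

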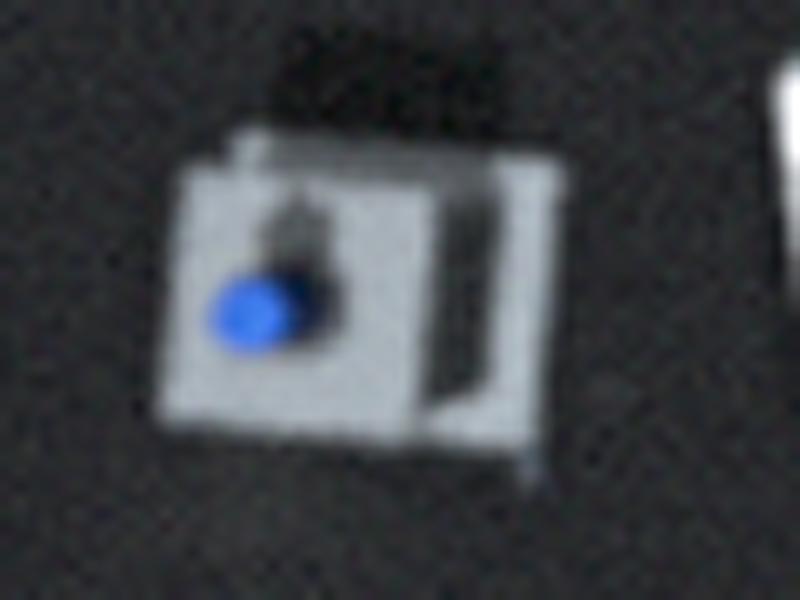

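The rack at (383,218) measures 191 x 53 mm and holds the three posts, so it's the one meant. The empty rack at (432,216) is smaller, and the orange tube at (393,174) is the look-alike. Next I'll move above the stand.

```bash
python3 -m jog '[[0.02,0.055,0.02,-4,0.085],[0.042,0.11,0.04,-8,0.085],[0.064,0.165,0.06,-12,0.085],[0.086,0.22,0.07,-16,0.085],[0.108,0.275,0.07,-20.3,0.085]]' && python3 -m jog '[[0.02,0.055,0,0,0.085],[0.042,0.11,0,0,0.085],[0.064,0.165,0,0,0.085],[0.086,0.22,0,0,0.085],[0.108,0.275,0,0,0.085]]' && python3 -m jog '[[0.02,0.055,0,0,0.085],[0.042,0.11,0,0,0.085],[0.064,0.165,0,0,0.085],[0.074,0.22,0,0,0.085],[0.074,0.22,0,0,0.085]]'
python3 - <<'E'
from h import *
s=bot.sense();print(s["joint_positions"],s["position"],s["tcp_rot"])
d=bot.snapshot("wrist");cv2.imwrite("pics/w1.png",d["frame"])
E
```

```text
clock: 0.98
position: [299.7, -239.2, 302.5]
tcp_rot: [3.14, -0.004, 0.004]
contact_force: [1.2, 0.1, -0.4]
grip_width: 85.3
clock: 1.6
position: [408.0, 37.8, 302.8]
tcp_rot: [3.139, -0.004, 0.007]
contact_force: [0.3, -1.9, 0.3]
grip_width: 84.6
clock: 2.22
position: [481.8, 261.1, 301.2]
tcp_rot: [3.139, 0.005, 0.002]
contact_force: [-0.7, -0.7, 0.1]
grip_width: 84.8
[ 0.39477518  0.07970409  1.24159642 -0.00291561  1.81974281  1.96189107] [481.77233731 261.05145111 301.20220644] [3.13918836e+00 4.64804805e-03 2.49466455e-03]
```

View pics/w1.png

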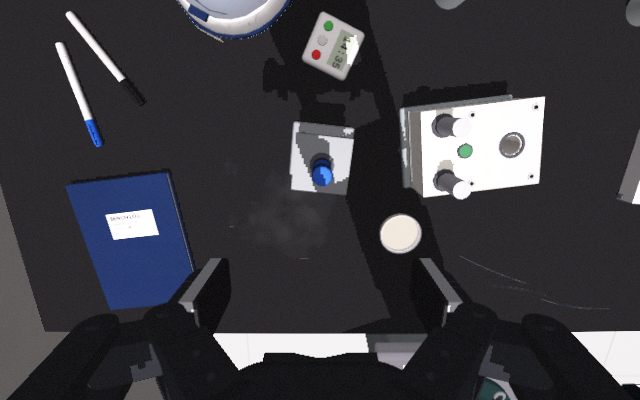

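The wrist view shows the handle top at about (322,176), the socket at (512,145) and the pillar tops at (461,128) and (461,191). I'll measure them precisely.

```bash
python3 - <<'E'
from h import *
s=bot.sense()
d=bot.snapshot("wrist");f=d["frame"];t=bot.snapshot("top")
bl=blobs(f,(105,140,60),(130,255,255),(295,130,350,200));print(bl)
cv2.imwrite("pics/w1c.png",cv2.resize(f[110:210,280:360],(640,800),interpolation=cv2.INTER_CUBIC)[:600])
c=f[110:210,280:360];cv2.imwrite("pics/w1c.png",cv2.resize(c,(480,600),interpolation=cv2.INTER_CUBIC))
c=f[120:175,485:540];cv2.imwrite("pics/w1s.png",cv2.resize(c,(550,550),interpolation=cv2.INTER_CUBIC))
print(onz(d,(322,176),180,s),onz(d,(512,145),80,s))
E
```

```text
[([319.34, 172.98], [310, 159, 20, 27, 381])]
[500.52150289 257.23889274 180.        ] [517.57549888  33.7240056   80.        ]
```

View pics/w1c.png

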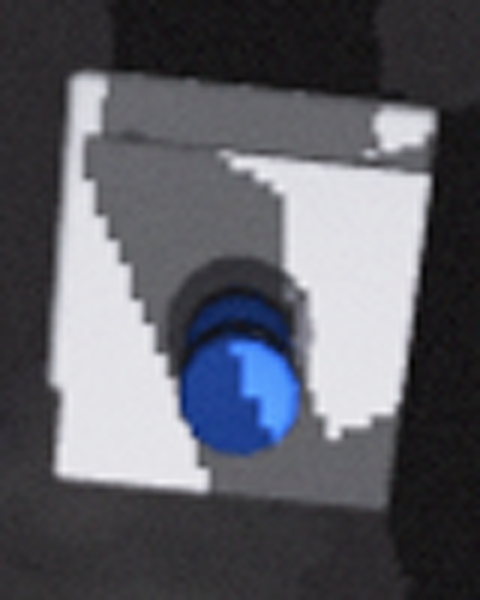

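View pics/w1s.png

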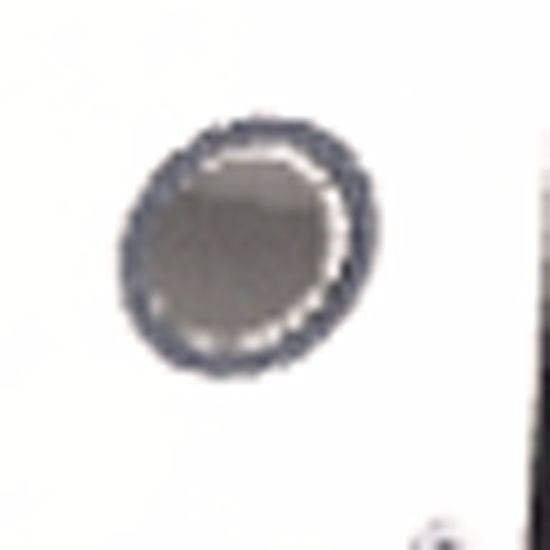

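```bash
python3 -m jog '[[0.01,-0.002,-0.03,0,0.085],[0.02,-0.004,-0.06,0,0.085],[0.02,-0.004,-0.06,0,0.085]]'
python3 - <<'E'
from h import *
s=bot.sense();print(s["position"],s["tcp_rot"])
d=bot.snapshot("wrist");f=d["frame"]
cv2.imwrite("pics/w2c.png",cv2.resize(f[120:240,260:380],(600,600),interpolation=cv2.INTER_CUBIC))
for z,p in((180,(501,257,180)),(118,(501,257,118))):print(proj(d,p,s))
E
```

```text
clock: 2.75
position: [500.9, 251.0, 240.2]
tcp_rot: [3.136, -0.009, -0.002]
contact_force: [0.6, 0.2, -0.1]
grip_width: 85.2
[500.9086596  250.98250705 240.24736227] [ 3.13638020e+00 -8.75459338e-03 -1.89715505e-03]
[311.13336464 219.81949977]
[312.73289174 196.18397257]
```

View pics/w2c.png

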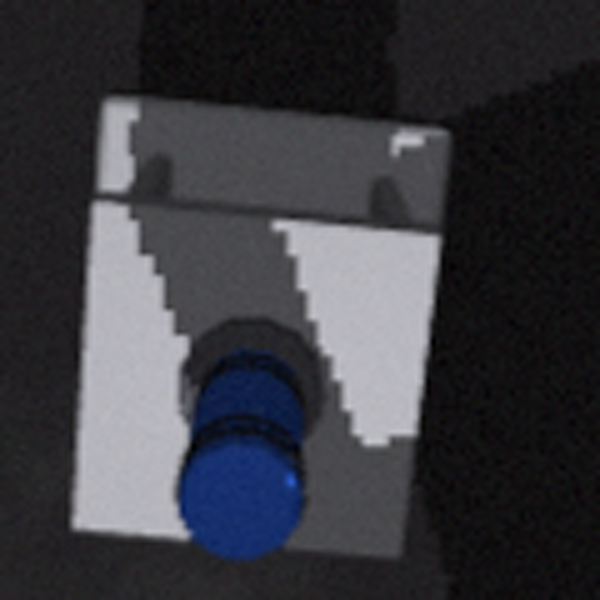

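```bash
python3 - <<'E'
from h import *
for i in range(8):
    s=bot.sense();print(s["clock"],s["position"].round(2),s["tcp_rot"].round(4),s["joint_positions"].round(4));bot.snapshot("wrist")
s=bot.sense();d=bot.snapshot("wrist")
print(onz(d,(308,219.4),180,s),onz(d,(310.8,197),124,s))
E
```

```text
2.8 [501.44 251.66 242.49] [ 3.1379 -0.0078  0.0034] [ 0.3665  0.1099  1.3241 -0.0043  1.7069  1.9418]
2.85 [501.94 252.26 244.05] [ 3.1391 -0.0069  0.0078] [ 0.3672  0.109   1.322  -0.0042  1.7068  1.9418]
2.9 [502.24 252.69 244.93] [ 3.1398 -0.0061  0.0106] [ 0.3677  0.1086  1.3208 -0.0041  1.7066  1.9418]
2.95 [502.34 252.98 245.27] [ 3.1401 -0.0055  0.0118] [ 0.3681  0.1084  1.3202 -0.0041  1.7064  1.9418]
3.0 [502.37 253.2  245.25] [ 3.1402 -0.0048  0.012 ] [ 0.3684  0.1086  1.3201 -0.0041  1.7062  1.9417]
3.05 [502.27 253.33 244.99] [ 3.14   -0.0044  0.0115] [ 0.3687  0.1088  1.3204 -0.0041  1.7061  1.9418]
3.1 [502.19 253.38 244.63] [ 3.1398 -0.0042  0.0107] [ 0.3689  0.1092  1.3207 -0.0042  1.706   1.9418]
3.15 [502.12 253.43 244.26] [ 3.1396 -0.004   0.0098] [ 0.369   0.1096  1.321  -0.0042  1.7059  1.9418]
[501.56403122 261.92525692 180.        ] [502.84414118 261.44012219 124.        ]
```

```bash
python3 -m jog '[[0,0,0,0,0.085],[0,0,0,0,0.085],[0,0,0,0,0.085]]'; python3 - <<'E'
from h import *
for i in range(3):
    s=bot.sense();print(s["clock"],s["position"].round(2),s["tcp_rot"].round(4))
    d=bot.snapshot("wrist")
f=d["frame"]
cv2.imwrite("pics/w3c.png",cv2.resize(f[120:240,260:380],(600,600),interpolation=cv2.INTER_CUBIC))
print(blobs(f,(105,120,40),(130,255,255),(280,170,350,240)),onz(d,(308,219.4),180,s))
E
```

```text
clock: 3.62
position: [501.9, 253.4, 243.5]
tcp_rot: [3.139, -0.004, 0.008]
contact_force: [-0.0, -0.8, -0.2]
grip_width: 85.2
3.625 [501.94 253.44 243.5 ] [ 3.1391 -0.0037  0.0079]
3.675 [501.95 253.4  243.47] [ 3.1391 -0.0038  0.0079]
3.725 [501.95 253.41 243.47] [ 3.1391 -0.0038  0.0079]
[([311.96, 213.76], [300, 195, 24, 37, 692])] [501.58267668 261.8993841  180.        ]
```

View pics/w3c.png

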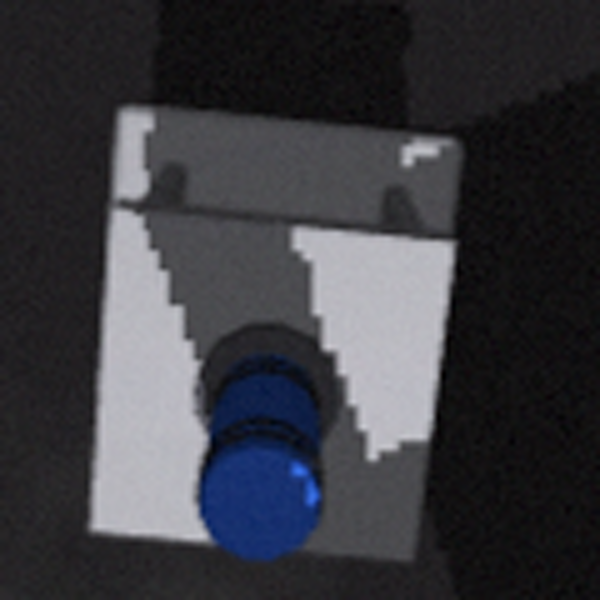

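```bash
python3 - <<'E'
from h import *
s=bot.sense();d=bot.snapshot("wrist")
print(onz(d,(312.2,220),180,s))
print(onz(d,(260+270/5,120+390/5),124,s), [onz(d,(260+a/5,120+b/5),118,s)[:2].round(1) for a,b in((112,205),(455,240),(90,530),(415,562))])
E
```

```text
[501.12159642 258.94145045 180.        ]
[501.86789951 258.60381212 124.        ] [array([533.6, 285.9]), array([527.3, 226.2]), array([473.5, 292.1]), array([467. , 232.1])]
```

```bash
python3 -m jog '[[-0.001,0.005,-0.03,0,0.085],[-0.001,0.005,-0.06,0,0.085],[-0.001,0.005,-0.085,0,0.085],[-0.001,0.005,-0.105,0,0.085],[-0.001,0.005,-0.1095,0,0.085]]' && python3 -m jog '[[0,0,0,0,0.085],[0,0,0,0,0.085]]'
python3 - <<'E'
from h import *
s=bot.sense();print(s["position"],s["tcp_rot"],s["contact_force"])
d=bot.snapshot("wrist");cv2.imwrite("pics/w4.png",d["frame"])
E
```

```text
clock: 4.45
position: [500.0, 258.0, 132.2]
tcp_rot: [3.138, -0.004, 0.003]
contact_force: [0.0, -1.0, -0.0]
grip_width: 84.9
clock: 4.7
position: [500.5, 258.2, 133.2]
tcp_rot: [3.138, -0.004, 0.005]
contact_force: [0.4, -0.1, -0.3]
grip_width: 85.2
[500.48102478 258.19622937 133.21581482] [ 3.13837536 -0.00382699  0.00526128] [ 0.37427851 -0.10142595 -0.2551519 ]
```

View pics/w4.png

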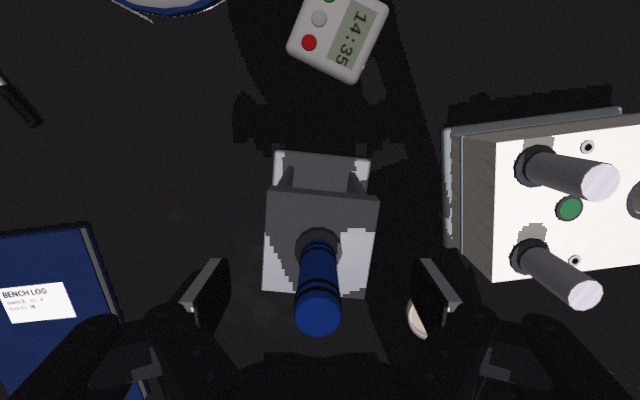

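The handle top is at (318,313), centred between the jaws, so I'll close on it.

```bash
python3 -m jog '[[0,0,0,0,0.05],[0,0,0,0,0.02],[0,0,0,0,0.005],[0,0,0,0,0.005],[0,0,0,0,0.005]]' 40;python3 -m jog '[[0,0,0,0,0.005],[0,0,0,0,0.005],[0,0,0,0,0.005]]'
python3 - <<'E'
from h import *
s=bot.sense();print(s["position"],s["tcp_rot"],s["contact_force"])
d=bot.snapshot("wrist");cv2.imwrite("pics/w5.png",d["frame"])
E
```

```text
clock: 5.38
position: [500.6, 258.3, 133.4]
tcp_rot: [3.139, -0.004, 0.006]
contact_force: [0.6, 0.4, 0.6]
grip_width: 16.8
clock: 5.75
position: [500.6, 258.3, 133.4]
tcp_rot: [3.139, -0.004, 0.006]
contact_force: [-0.1, 0.7, 0.3]
grip_width: 17.0
[500.60299273 258.32054534 133.44359685] [ 3.13875713 -0.003856    0.00592988] [-0.06112161  0.73587421  0.33830968]
```

View pics/w5.png

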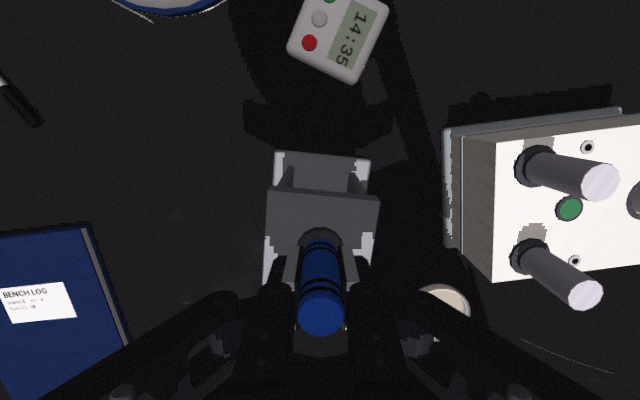

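```bash
python3 -m jog '[[0,0,0.03,0,0.005],[0,0,0.07,0,0.005],[0,0,0.11,0,0.005],[0,0,0.14,0,0.005],[0,0,0.14,0,0.005]]';python3 -m jog '[[0,-0.05,0,0,0.005],[0,-0.09,0,0,0.005],[0,-0.10,0,0,0.005],[0,-0.10,0,0,0.005],[0,-0.10,0,0,0.005]]'; python3 -m jog '[[0,0,0,0,0.005],[0,0,0,0,0.005],[0,0,0,0,0.005]]'
python3 - <<'E'
from h import *
s=bot.sense();print(s["position"],s["tcp_rot"],s["contact_force"],s["grip_width"])
d=bot.snapshot("wrist");cv2.imwrite("pics/w6.png",d["frame"])
E
```

```text
clock: 6.42
position: [501.7, 258.7, 276.3]
tcp_rot: [3.141, -0.004, 0.015]
contact_force: [0.1, 0.8, -0.6]
grip_width: 16.5
clock: 7.05
position: [501.4, 159.6, 275.4]
tcp_rot: [3.141, -0.002, 0.012]
contact_force: [0.0, -1.0, -1.2]
grip_width: 17.1
clock: 7.42
position: [501.4, 160.1, 275.4]
tcp_rot: [3.141, -0.001, 0.013]
contact_force: [0.2, 0.6, -1.5]
grip_width: 17.3
[501.42910945 160.05543936 275.40221044] [ 3.14130078e+00 -1.04429327e-03  1.25068737e-02] [ 0.2146045   0.5731245  -1.53954397] 17.277484343366424
```

View pics/w6.png

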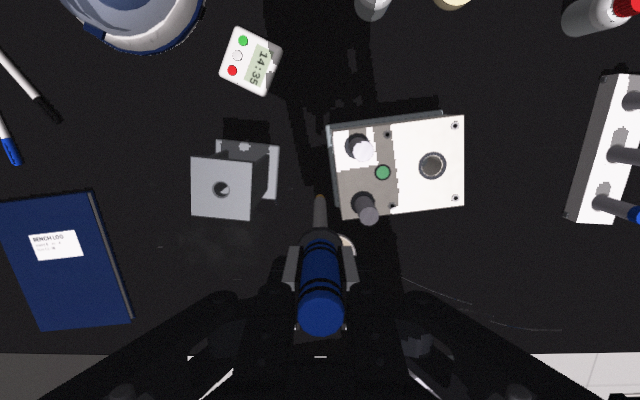

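The probe is out of the stand and in the grip. The stand's hole is visible at (221,189), the socket at (432,166) and the pillar tops at (362,149) and (368,215).

```bash
python3 - <<'E'
from h import *
s=bot.sense();d=bot.snapshot("wrist");f=d["frame"];g=cv2.cvtColor(f,6)
x0,y0=410,145;c=g[y0:190,x0:455];m=(c<170).astype(np.uint8)
ct=max(cv2.findContours(m,0,1)[0],key=cv2.contourArea);el=cv2.fitEllipse(ct);print(el)
print('socket',onz(d,(el[0][0]+x0,el[0][1]+y0),80,s))
x0,y0=208,177;c=g[y0:202,x0:236];m=(c<90).astype(np.uint8)
ct=max(cv2.findContours(m,0,1)[0],key=cv2.contourArea);el=cv2.fitEllipse(ct);print(el)
print('seat',onz(d,(el[0][0]+x0,el[0][1]+y0),118,s))
h=cv2.cvtColor(f,40)
m=cv2.inRange(h,np.array((0,0,120)),np.array((180,60,255)))
# base top corners by eye
for uv in((463,116),(465,206)):print(onz(d,uv,80,s)[:2])
cv2.imwrite("pics/w6c.png",cv2.resize(f[100:230,320:480],(800,650))[:600])
E
```

```text
((21.83232879638672, 20.299152374267578), (25.64113426208496, 28.00658416748047), 46.32012939453125)
socket [518.36681272  37.07327085  80.        ]
((12.086333274841309, 11.780936241149902), (12.499521255493164, 14.156843185424805), 161.78082275390625)
seat [501.02950309 259.82750709 118.        ]
[570.75946777   9.13753724]
[471.60042972  -5.80377069]
```

View pics/w6c.png

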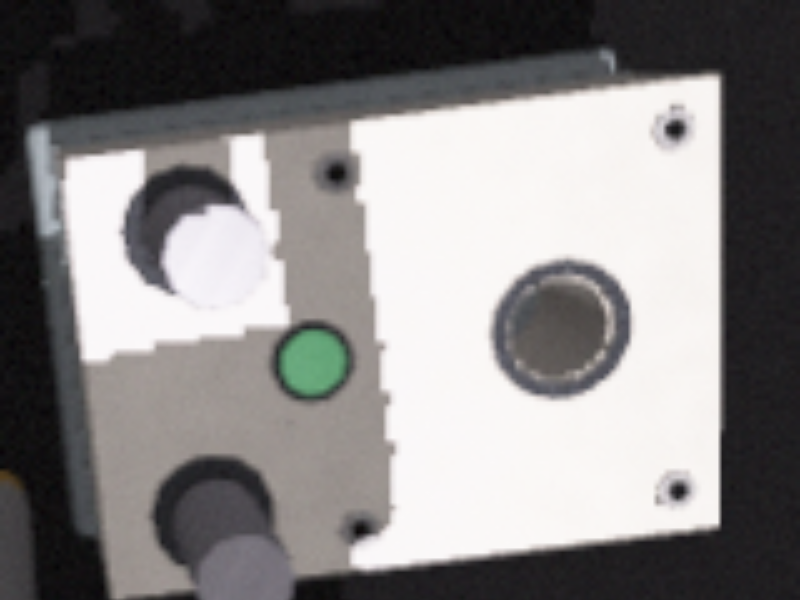

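```bash
python3 -m jog '[[0.007,-0.05,0,0,0.005],[0.014,-0.10,0,0,0.005],[0.0165,-0.12,0,0,0.005],[0.0165,-0.124,0,0,0.005],[0.0165,-0.124,0,0,0.005]]'; python3 -m jog '[[0,0,0,0,0.005],[0,0,0,0,0.005],[0,0,0,0,0.005]]'
python3 - <<'E'
from h import *
s=bot.sense();print(s["position"],s["tcp_rot"],s["contact_force"],s["grip_width"])
R=cv2.Rodrigues(s["tcp_rot"])[0];print(s["position"]+R@[0,0,120.4])
d=bot.snapshot("wrist");cv2.imwrite("pics/w7.png",d["frame"])
E
```

```text
clock: 8.15
position: [517.9, 36.2, 275.5]
tcp_rot: [-3.141, 0.002, -0.013]
contact_force: [0.1, 0.4, -1.9]
grip_width: 16.7
clock: 8.52
position: [517.8, 36.8, 275.5]
tcp_rot: [-3.141, -0.0, -0.013]
contact_force: [-0.1, -0.8, -0.8]
grip_width: 16.8
[517.84459714  36.82722044 275.54519829] [-3.14119281e+00 -7.83026860e-05 -1.27387806e-02] [-0.12378492 -0.76598376 -0.82362797] 16.838821541120197
[518.82111927  36.87227544 155.1491669 ]
```

View pics/w7.png

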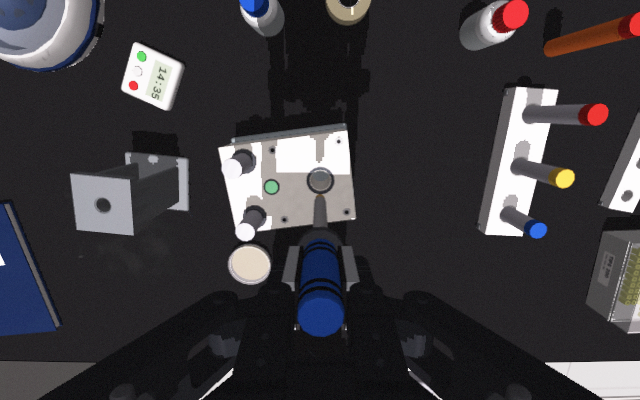

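```bash
cat > f.py <<'E'
from h import *
F=[]
for i in range(6):
    s=bot.sense();F.append(s["contact_force"]);bot.snapshot("wrist")
print(s["clock"],s["position"].round(2),s["tcp_rot"].round(4),"F",np.mean(F,0).round(2),np.std(F,0).round(2),s["grip_width"])
E
python3 f.py;python3 -m jog '[[0,-0.0005,-0.03,0,0.005],[0,-0.0005,-0.06,0,0.005],[0,-0.0005,-0.085,0,0.005],[0,-0.0005,-0.0905,0,0.005],[0,-0.0005,-0.0905,0,0.005]]'; python3 f.py
```

```text
8.825 [517.89  36.28 275.53] [-3.1412e+00  1.4000e-03 -1.2700e-02] F [ 0.05 -0.03 -1.26] [0.56 0.34 0.41] 17.249905728837177
clock: 9.5
position: [518.1, 35.7, 185.4]
tcp_rot: [-3.141, 0.002, -0.013]
contact_force: [-0.5, -0.2, -0.5]
grip_width: 17.0
9.75 [518.56  35.71 186.39] [-3.1413e+00  1.6000e-03 -1.6500e-02] F [ 0.2   0.09 -0.83] [0.49 0.55 0.34] 16.707063457293327
```

```bash
python3 - <<'E'
from h import *
s=bot.sense();d=bot.snapshot("wrist");cv2.imwrite("pics/w8.png",d["frame"])
d=bot.snapshot("side");cv2.imwrite("pics/s8.png",cv2.resize(d["frame"][130:280,220:380],(640,600)))
E
```

```text
(no output)
```

View pics/w8.png

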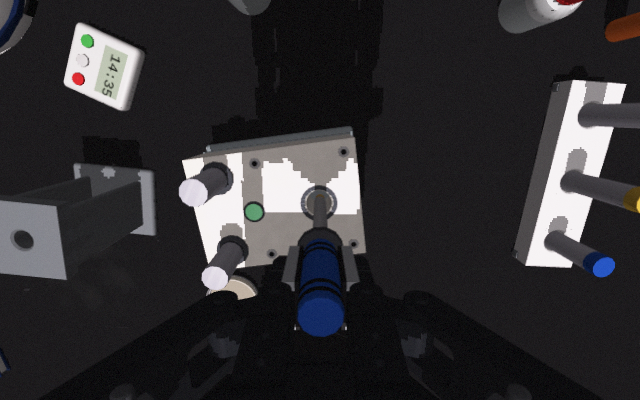

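View pics/s8.png

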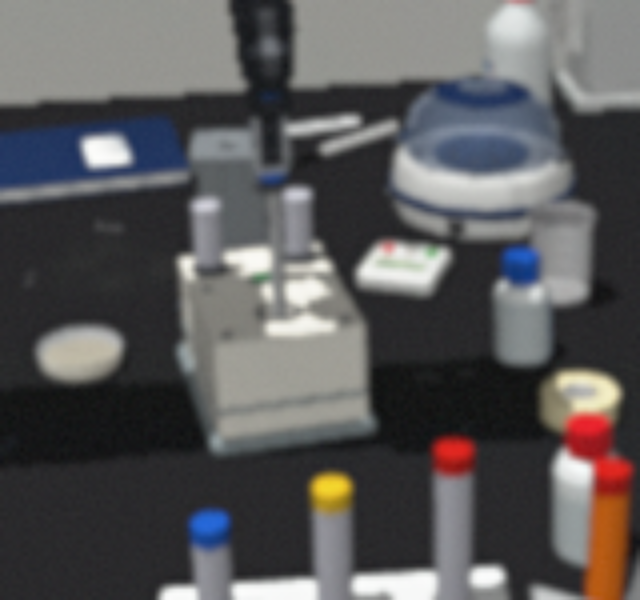

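The tip is inside the socket: the shaft enters the ring at (318,205), with no contact force. I'll descend to the first candidate depth.

```bash
python3 -m jog '[[0,0,-0.006,0,0.005],[0,0,-0.012,0,0.005],[0,0,-0.016,0,0.005],[0,0,-0.018,0,0.005],[0,0,-0.018,0,0.005]]'; python3 f.py
```

```text
clock: 10.52
position: [518.1, 35.7, 167.4]
tcp_rot: [-3.141, 0.002, -0.014]
contact_force: [-0.3, 0.9, -1.2]
grip_width: 16.7
10.775 [518.3   35.72 167.9 ] [-3.1413e+00  1.5000e-03 -1.5200e-02] F [-0.09  0.05 -1.07] [0.6  0.59 0.26] 16.864423772627376
```

There's no contact at the 30 mm depth, so I'll go on to 48 mm.

```bash
python3 -m jog '[[0,0,-0.004,0,0.005],[0,0,-0.009,0,0.005],[0,0,-0.014,0,0.005],[0,0,-0.014,0,0.005],[0,0,-0.014,0,0.005]]'; python3 f.py; python3 -m jog '[[0,0,-0.002,0,0.005],[0,0,-0.004,0,0.005],[0,0,-0.004,0,0.005],[0,0,-0.004,0,0.005]]'; python3 f.py
```

```text
clock: 11.45
position: [518.3, 35.7, 153.9]
tcp_rot: [-3.141, 0.002, -0.015]
contact_force: [0.5, 0.0, -0.9]
grip_width: 16.8
11.7 [518.41  35.71 154.13] [-3.1413e+00  1.6000e-03 -1.5800e-02] F [-0.11  0.23 -1.48] [0.43 0.26 0.45] 16.934264360815234
clock: 12.25
position: [518.3, 35.7, 150.0]
tcp_rot: [-3.141, 0.002, -0.015]
contact_force: [0.6, 0.2, -1.4]
grip_width: 16.9
12.5 [518.41  35.73 150.13] [-3.1413e+00  1.5000e-03 -1.5900e-02] F [ 0.23  0.17 -1.06] [0.36 0.37 0.27] 17.339885458138575
```

```bash
python3 -m jog '[[0,0,-0.002,0,0.005],[0,0,-0.004,0,0.005],[0,0,-0.004,0,0.005]]'; python3 f.py; python3 -m jog '[[0,0,-0.004,0,0.005],[0,0,-0.008,0,0.005],[0,0,-0.0095,0,0.005],[0,0,-0.0095,0,0.005]]'; python3 f.py
```

```text
clock: 12.92
position: [518.2, 35.7, 145.8]
tcp_rot: [-3.141, 0.002, -0.015]
contact_force: [-0.4, 0.0, -0.7]
grip_width: 16.8
13.175 [518.46  35.72 146.2 ] [-3.1413e+00  1.5000e-03 -1.6000e-02] F [ 0.02  0.17 -1.23] [0.45 0.51 0.42] 16.930135653573544
clock: 13.72
position: [518.3, 35.7, 136.4]
tcp_rot: [-3.141, 0.002, -0.015]
contact_force: [0.2, 0.0, -1.7]
grip_width: 17.1
13.975 [518.6   35.7  136.88] [-3.1413e+00  1.6000e-03 -1.6700e-02] F [-0.23  0.02 -1.37] [0.46 0.17 0.2 ] 16.90090367471535
```

```bash
python3 -m jog '[[0,0,-0.002,0,0.005],[0,0,-0.004,0,0.005],[0,0,-0.004,0,0.005],[0,0,-0.004,0,0.005]]'; python3 f.py
```

```text
clock: 14.52
position: [518.7, 35.7, 133.2]
tcp_rot: [-3.141, 0.002, -0.018]
contact_force: [-1.3, -0.5, 1.1]
grip_width: 16.9
14.775 [518.69  35.72 133.03] [-3.1414e+00  1.5000e-03 -1.7200e-02] F [-0.06 -0.03  0.95] [0.71 0.68 0.16] 17.01885483777824
```

Contact came between 137 and 133 mm, at +2.2 N, which points to the 66 mm depth. I'll press a little further to be sure of more than 1.5 mm of tip travel.

```bash
python3 -m jog '[[0,0,-0.0012,0,0.005],[0,0,-0.0015,0,0.005],[0,0,-0.0015,0,0.005],[0,0,-0.0015,0,0.005]]'; python3 f.py
```

```text
clock: 15.32
position: [518.7, 35.7, 131.6]
tcp_rot: [-3.141, 0.002, -0.017]
contact_force: [-0.8, 0.1, 1.3]
grip_width: 16.6
15.575 [518.7   35.73 131.54] [-3.1413e+00  1.6000e-03 -1.7300e-02] F [0.18 0.15 1.67] [0.48 0.27 0.43] 17.14498927868139
```

```bash
python3 -m jog '[[0,0,0.03,0,0.005],[0,0,0.08,0,0.005],[0,0,0.13,0,0.005],[0,0,0.144,0,0.005],[0,0,0.144,0,0.005]]'; python3 -m jog '[[-0.005,0.055,0,0,0.005],[-0.01,0.11,0,0,0.005],[-0.014,0.165,0,0,0.005],[-0.0175,0.21,0,0,0.005],[-0.0175,0.2225,0,0,0.005]]'; python3 -m jog '[[0,0,0,0,0.005],[0,0,0,0,0.005],[0,0,0,0,0.005],[0,0,0,0,0.005]]'
python3 - <<'E'
from h import *
s=bot.sense();print(s["position"],s["tcp_rot"],s["contact_force"],s["grip_width"])
R=cv2.Rodrigues(s["tcp_rot"])[0];print("tip",s["position"]+R@[0,0,120.4])
R=cv2.Rodrigues(np.array([3.13875713,-0.003856,0.00592988]))[0];print("collar/tip at grasp",np.array([500.6,258.32,133.44])+R@[0,0,15.4],np.array([500.6,258.32,133.44])+R@[0,0,120.4])
d=bot.snapshot("wrist");cv2.imwrite("pics/w9.png",d["frame"])
E
```

```text
clock: 16.25
position: [518.8, 35.7, 275.4]
tcp_rot: [-3.141, 0.002, -0.018]
contact_force: [-0.4, 0.9, -1.2]
grip_width: 17.1
clock: 16.88
position: [499.6, 260.3, 271.4]
tcp_rot: [3.14, 0.004, 0.008]
contact_force: [0.1, -0.0, -1.9]
grip_width: 17.0
clock: 17.38
position: [499.9, 259.3, 271.7]
tcp_rot: [3.14, 0.002, 0.009]
contact_force: [0.1, -0.9, -1.3]
grip_width: 17.0
[499.86081317 259.34589853 271.65224443] [3.13970856e+00 1.74746583e-03 8.53799151e-03] [ 0.07269477 -0.8514272  -1.30919709] 17.04179611264135
tip [500.5157544  259.12087482 151.25423607]
collar/tip at grasp [500.65813483 258.27638436 118.04017149] [501.05450865 257.97900499  13.04134077]
```

View pics/w9.png

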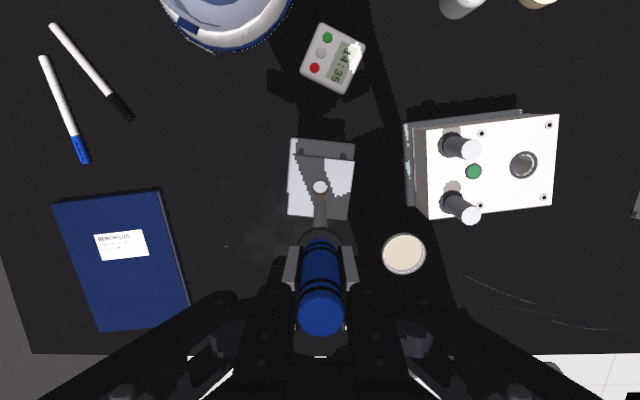

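```bash
python3 -m jog '[[0.0006,-0.001,-0.01,0,0.005],[0.0006,-0.001,-0.02,0,0.005],[0.0006,-0.001,-0.027,0,0.005],[0.0006,-0.001,-0.027,0,0.005],[0.0006,-0.001,-0.027,0,0.005]]'
python3 - <<'E'
from h import *
s=bot.sense();print(s["position"],s["tcp_rot"],s["contact_force"],s["grip_width"])
R=cv2.Rodrigues(s["tcp_rot"])[0];print("tip",s["position"]+R@[0,0,120.4])
d=bot.snapshot("wrist");cv2.imwrite("pics/w10.png",cv2.resize(d["frame"][130:250,260:380],(600,600),interpolation=2))
E
```

```text
clock: 18.05
position: [500.5, 258.6, 244.9]
tcp_rot: [3.14, 0.002, 0.009]
contact_force: [0.4, -0.4, -1.2]
grip_width: 17.0
[500.51782469 258.59661878 244.86951282] [3.13990303e+00 2.29364737e-03 9.18015879e-03] [ 0.37844576 -0.4179506  -1.16524275] 17.013648902827484
tip [501.22199397 258.39542027 124.47174015]
```

View pics/w10.png

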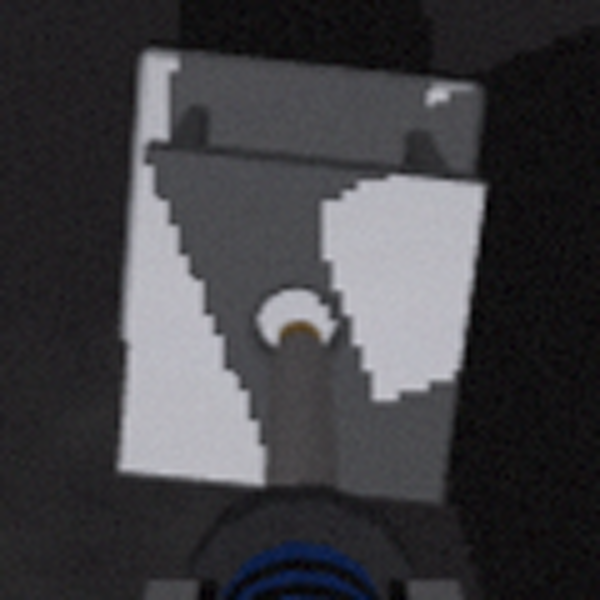

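The tip at (320,196) is centred over the stand hole at (319,194). I'll lower it in, stopping just short of the seat.

```bash
python3 -m jog '[[0,0,-0.008,0,0.005],[0,0,-0.018,0,0.005],[0,0,-0.03,0,0.005],[0,0,-0.03,0,0.005]]'; python3 f.py
```

```text
clock: 18.6
position: [499.7, 258.3, 212.9]
tcp_rot: [3.139, 0.002, 0.004]
contact_force: [-0.8, -0.5, -0.7]
grip_width: 17.1
18.85 [500.87 258.76 215.71] [3.1405e+00 2.4000e-03 1.1500e-02] F [-0.3  -0.28 -0.63] [0.36 0.28 0.45] 17.05293482082109
```

```bash
python3 -m jog '[[0,0,-0.02,0,0.005],[0,0,-0.045,0,0.005],[0,0,-0.07,0,0.005],[0,0,-0.078,0,0.005],[0,0,-0.078,0,0.005]]'; python3 f.py
```

```text
clock: 19.52
position: [500.8, 258.8, 137.8]
tcp_rot: [3.14, 0.002, 0.011]
contact_force: [1.2, 0.7, -1.2]
grip_width: 16.9
19.775 [501.56 259.05 139.19] [3.1414e+00 2.4000e-03 1.5200e-02] F [ 0.39  0.06 -1.3 ] [0.56 0.52 0.34] 16.733841286374556
```

```bash
python3 -m jog '[[0,-0.0005,-0.003,0,0.005],[0,-0.0005,-0.005,0,0.005],[0,-0.0005,-0.005,0,0.005],[0,-0.0005,-0.005,0,0.005]]'; python3 f.py;  python3 -m jog '[[0,0,-0.0008,0,0.005],[0,0,-0.0008,0,0.005],[0,0,-0.0008,0,0.005]]'; python3 f.py
```

```text
clock: 20.32
position: [501.4, 258.5, 133.8]
tcp_rot: [3.141, 0.002, 0.014]
contact_force: [-0.2, -0.3, -0.4]
grip_width: 17.1
20.575 [501.43 258.52 133.92] [3.1413e+00 2.5000e-03 1.4600e-02] F [ 0.26 -0.16 -0.74] [0.48 0.75 0.29] 16.85665033666484
clock: 21.0
position: [501.5, 258.6, 133.4]
tcp_rot: [3.141, 0.002, 0.015]
contact_force: [-0.5, 0.3, 0.9]
grip_width: 17.0
21.25 [501.55 258.56 133.44] [3.1414e+00 2.5000e-03 1.5300e-02] F [-0.26  0.03  1.22] [0.52 0.3  0.4 ] 16.858217623563696
```

The collar is seated, with force rising at 133.4 mm. I'll release it and rise straight up.

```bash
python3 -m jog '[[0,0,0,0,0.03],[0,0,0,0,0.06],[0,0,0,0,0.06],[0,0,0,0,0.06]]'; python3 -m jog '[[0,0,0.02,0,0.06],[0,0,0.05,0,0.06],[0,0,0.09,0,0.06],[0,0,0.12,0,0.06],[0,0,0.12,0,0.06]]'
python3 - <<'E'
from h import *
s=bot.sense();print(s["position"],s["tcp_rot"],s["contact_force"],s["grip_width"])
d=bot.snapshot("wrist");cv2.imwrite("pics/w11.png",d["frame"])
E
```

```text
clock: 21.8
position: [501.5, 258.5, 133.3]
tcp_rot: [3.141, 0.002, 0.015]
contact_force: [0.3, -0.1, -0.5]
grip_width: 60.2
clock: 22.42
position: [502.9, 259.1, 257.0]
tcp_rot: [-3.139, -0.002, -0.025]
contact_force: [0.1, 0.1, -0.3]
grip_width: 60.0
[502.85699234 259.05926812 256.95590398] [-3.13907802e+00 -2.35564745e-03 -2.53820563e-02] [ 0.05191347  0.08088347 -0.29399476] 60.02834149897497
```

View pics/w11.png

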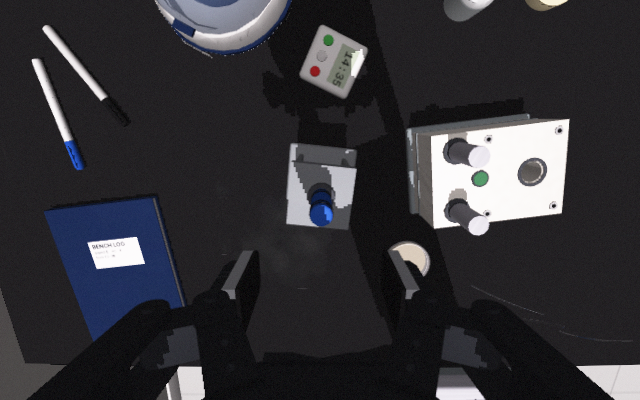

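The probe hangs upright in the stand, with its handle top at (321,215). The 66 mm depth calls for the 116 mm red post, so I'll move to the rack.

```bash
python3 -m jog '[[0.01,-0.055,0,-1,0.06],[0.02,-0.11,0,-2,0.06],[0.03,-0.165,0,-3,0.06],[0.04,-0.22,0,-3,0.06],[0.05,-0.27,0,-3,0.06]]';  python3 -m jog '[[0.003,-0.055,0,0,0.06],[0.006,-0.11,0,0,0.06],[0.008,-0.165,0,0,0.06],[0.01,-0.203,0,0,0.06],[0.01,-0.203,0,0,0.06]]'; python3 -m jog '[[0,0,0,0,0.06],[0,0,0,0,0.06],[0,0,0,0,0.06]]'
python3 - <<'E'
from h import *
s=bot.sense();print(s["position"],s["tcp_rot"],s["joint_positions"])
d=bot.snapshot("wrist");cv2.imwrite("pics/w12.png",d["frame"])
E
```

```text
clock: 23.1
position: [551.3, -13.1, 252.0]
tcp_rot: [-3.14, 0.08, -0.013]
contact_force: [1.6, 0.0, -0.7]
grip_width: 60.0
clock: 23.72
position: [560.1, -218.5, 248.8]
tcp_rot: [-3.138, 0.087, -0.006]
contact_force: [0.3, 0.6, -0.9]
grip_width: 59.9
clock: 24.1
position: [560.2, -217.3, 248.7]
tcp_rot: [-3.138, 0.085, -0.006]
contact_force: [1.1, 0.4, 0.6]
grip_width: 60.0
[ 560.24800728 -217.34617687  248.71348312] [-3.13763816  0.08469036 -0.00576745] [-0.46662759  0.19718687  1.21282929  0.00415586  1.72944411  1.15880008]
```

View pics/w12.png

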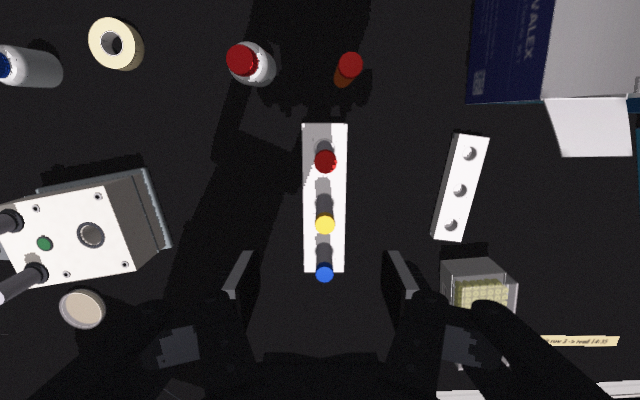

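The red post in the 190 mm rack has its top at (325,161). The orange look-alike is at (349,65) outside the rack, and the red bottle is at (242,60).

```bash
python3 - <<'E'
from h import *
s=bot.sense();d=bot.snapshot("wrist");f=d["frame"]
b=blobs(f,(0,120,60),(8,255,255),(300,130,350,190))+blobs(f,(172,120,60),(180,255,255),(300,130,350,190));print(b)
cv2.imwrite("pics/w12c.png",cv2.resize(f[110:290,280:370],(300,600),interpolation=2))
y=blobs(f,(20,120,120),(35,255,255),(300,200,350,240));print(y,onz(d,y[0][0],103,s))
print(onz(d,(325.3,160.8),121,s))
R=cv2.Rodrigues(s["tcp_rot"])[0];print(R.round(4))
E
```

```text
[([324.78, 161.39], [314, 150, 22, 23, 382])]
[([324.23, 224.05], [315, 215, 20, 19, 289])] [ 525.87320199 -219.29224726  103.        ]
[ 591.22340035 -223.33236613  121.        ]
[[ 0.9985 -0.0542  0.0041]
 [-0.0542 -0.9985  0.0025]
 [ 0.004  -0.0027 -1.    ]]
```

View pics/w12c.png

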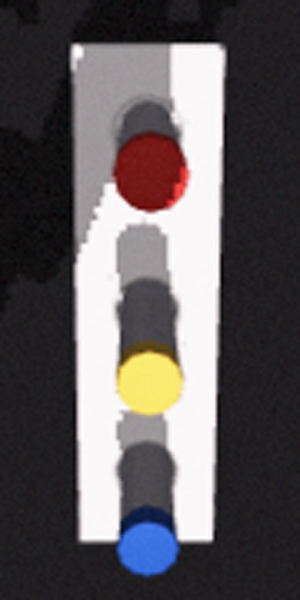

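```bash
python3 -m jog '[[0.015,-0.003,-0.02,0,0.06],[0.031,-0.006,-0.06,0,0.06],[0.031,-0.006,-0.1,0,0.06],[0.031,-0.006,-0.1,0,0.06],[0.031,-0.006,-0.1,0,0.06]]';  python3 -m jog '[[0,0,0,0,0.06],[0,0,0,0,0.06],[0,0,0,0,0.06]]'
python3 - <<'E'
from h import *
s=bot.sense();print(s["position"],s["tcp_rot"])
d=bot.snapshot("wrist");cv2.imwrite("pics/w13.png",d["frame"])
E
```

```text
clock: 24.82
position: [592.1, -223.8, 149.8]
tcp_rot: [-3.138, 0.085, -0.008]
contact_force: [0.3, -0.1, 0.8]
grip_width: 60.2
clock: 25.2
position: [592.5, -224.1, 151.1]
tcp_rot: [-3.139, 0.085, -0.011]
contact_force: [-0.6, -0.1, 0.2]
grip_width: 60.1
[ 592.45029236 -224.059942    151.06353465] [-3.13925728  0.08516664 -0.01145874]
```

View pics/w13.png

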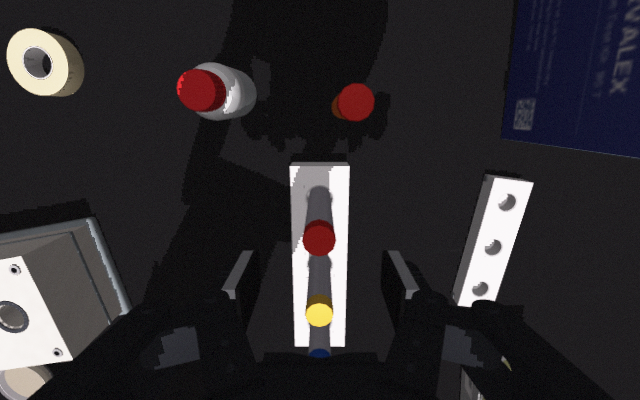

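```bash
python3 - <<'E'
from h import *
s=bot.sense();d=bot.snapshot("wrist");f=d["frame"]
b=blobs(f,(0,120,60),(8,255,255),(290,205,350,270));print(b,onz(d,(b[0][0][0],b[0][0][1]),121,s),onz(d,(319,238.5),121,s))
E
```

```text
[([318.68, 237.92], [303, 220, 32, 36, 869])] [ 592.03881593 -222.98735341  121.        ] [ 591.65373215 -223.15866526  121.        ]
```

```bash
python3 -m jog '[[-0.0008,0.001,-0.02,0,0.06],[-0.0008,0.001,-0.04,0,0.06],[-0.0008,0.001,-0.058,0,0.06],[-0.0008,0.001,-0.069,0,0.06],[-0.0008,0.001,-0.069,0,0.06]]';  python3 -m jog '[[0,0,0,0,0.06],[0,0,0,0,0.06]]'; python3 f.py
```

```text
clock: 25.92
position: [590.6, -222.6, 79.7]
tcp_rot: [-3.138, 0.085, -0.006]
contact_force: [1.0, 0.9, -0.1]
grip_width: 60.1
clock: 26.18
position: [591.1, -222.8, 80.6]
tcp_rot: [-3.138, 0.085, -0.008]
contact_force: [-0.1, -1.0, 0.4]
grip_width: 59.8
26.425 [ 590.83 -222.68   80.17] [-3.1379  0.0852 -0.0067] F [ 0.06 -0.17  0.03] [0.56 0.48 0.41] 60.36283430651528
```

```bash
python3 -m jog '[[0,0,0,0,0.03],[0,0,0,0,0.01],[0,0,0,0,0.005],[0,0,0,0,0.005],[0,0,0,0,0.005]]' 40; python3 f.py; python3 -m jog '[[0,0,0.003,0,0.005],[0,0,0.02,0,0.005],[0,0,0.05,0,0.005],[0,0,0.09,0,0.005],[0,0,0.11,0,0.005]]';python3 -m jog '[[0,0,0.02,0,0.005],[0,0,0.02,0,0.005],[0,0,0.02,0,0.005],[0,0,0.02,0,0.005]]'
python3 - <<'E'
from h import *
s=bot.sense();print(s["position"],s["tcp_rot"],s["contact_force"],s["grip_width"])
d=bot.snapshot("wrist");cv2.imwrite("pics/w14.png",d["frame"])
d=bot.snapshot("side");cv2.imwrite("pics/s14.png",cv2.resize(d["frame"][130:310,220:400],(600,600)))
E
```

```text
clock: 27.1
position: [590.9, -222.8, 80.2]
tcp_rot: [-3.138, 0.085, -0.007]
contact_force: [0.2, -0.3, 0.1]
grip_width: 19.2
27.35 [ 590.88 -222.76   80.24] [-3.1381  0.0852 -0.007 ] F [ 0.45 -0.    0.53] [0.29 0.27 0.27] 18.585955725897236
clock: 28.02
position: [591.9, -223.1, 194.8]
tcp_rot: [-3.14, 0.085, -0.015]
contact_force: [0.4, -0.1, -0.7]
grip_width: 18.9
clock: 28.52
position: [591.2, -222.8, 213.0]
tcp_rot: [-3.139, 0.085, -0.01]
contact_force: [1.0, 0.0, -0.4]
grip_width: 19.1
[ 591.21180597 -222.7939923   212.99382644] [-3.13887191  0.08509483 -0.01042956] [ 0.95300695  0.03325917 -0.38810921] 19.13042642094347
```

View pics/w14.png

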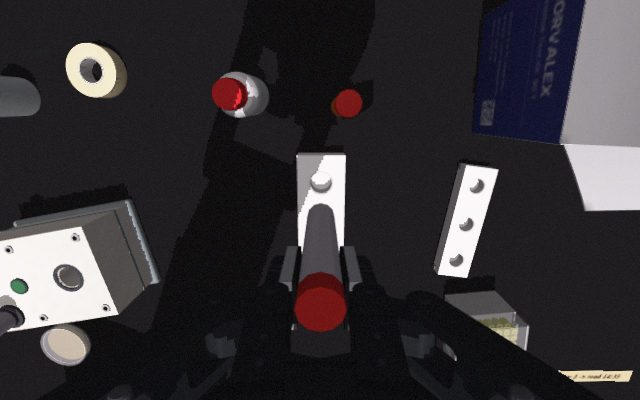

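View pics/s14.png

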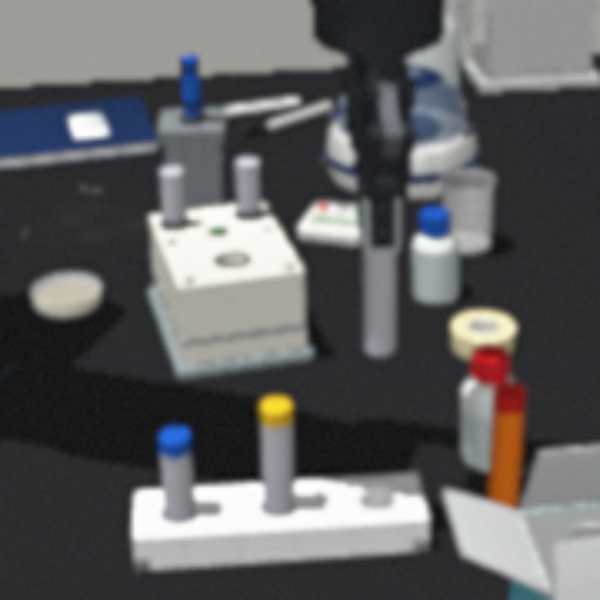

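The red post is held, and its hole in the rack is empty at (320,182). The blue and yellow posts still stand. I'll move over the socket.

```bash
python3 -m jog '[[-0.015,0.05,0,0,0.005],[-0.03,0.1,0,0,0.005],[-0.045,0.15,0,0,0.005],[-0.06,0.2,0,0,0.005],[-0.073,0.25,0,0,0.005]]';python3 -m jog '[[0,0.007,-0.01,0,0.005],[0,0.007,-0.02,0,0.005],[0,0.007,-0.02,0,0.005],[0,0.007,-0.02,0,0.005]]';python3 -m jog '[[0,0,0,0,0.005],[0,0,0,0,0.005],[0,0,0,0,0.005]]'
python3 - <<'E'
from h import *
s=bot.sense();print(s["position"],s["tcp_rot"],s["contact_force"],s["grip_width"])
R=cv2.Rodrigues(s["tcp_rot"])[0];print("foot",s["position"]+R@[0,0,75.2])
d=bot.snapshot("wrist");cv2.imwrite("pics/w15.png",d["frame"])
E
```

```text
clock: 29.25
position: [517.4, 28.6, 212.7]
tcp_rot: [-3.139, 0.085, -0.01]
contact_force: [1.3, 0.1, -0.6]
grip_width: 19.2
clock: 29.75
position: [517.7, 34.4, 192.4]
tcp_rot: [-3.139, 0.089, -0.009]
contact_force: [-0.9, 0.5, -0.4]
grip_width: 18.9
clock: 30.12
position: [517.8, 34.2, 192.6]
tcp_rot: [-3.139, 0.089, -0.01]
contact_force: [0.3, -0.1, -0.5]
grip_width: 18.8
[517.84859737  34.19857648 192.63172881] [-3.13905346  0.08919846 -0.00975225] [ 0.27558351 -0.14660129 -0.52380207] 18.822075143905824
foot [518.31815553  34.27979686 117.43323868]
```

View pics/w15.png

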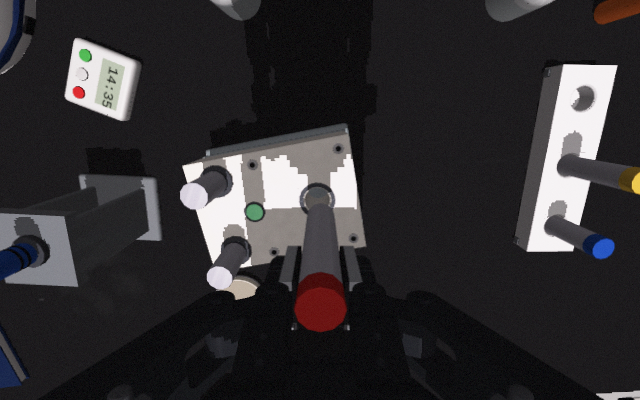

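```bash
python3 -m jog '[[0,0.0015,-0.01,0,0.005],[0,0.0015,-0.02,0,0.005],[0,0.0015,-0.028,0,0.005],[0,0.0015,-0.028,0,0.005]]';python3 -m jog '[[0,0,0,0,0.005],[0,0,0,0,0.005],[0,0,0,0,0.005]]'
python3 - <<'E'
from h import *
s=bot.sense();print(s["position"],s["tcp_rot"],s["contact_force"],s["grip_width"])
R=cv2.Rodrigues(s["tcp_rot"])[0];ft=s["position"]+R@[0,0,75.2];print("foot",ft)
d=bot.snapshot("wrist");f=d["frame"];print(proj(d,ft,s),proj(d,(518.2,36.3,80),s))
cv2.imwrite("pics/w16.png",cv2.resize(f[180:260,270:370],(800,640),interpolation=2)[:600])
E
```

```text
clock: 30.68
position: [517.0, 35.9, 163.1]
tcp_rot: [-3.139, 0.089, -0.005]
contact_force: [-0.5, -1.1, -1.0]
grip_width: 18.9
clock: 31.05
position: [517.2, 35.8, 163.5]
tcp_rot: [-3.139, 0.089, -0.007]
contact_force: [0.4, 0.3, -0.7]
grip_width: 19.1
[517.23275066  35.83199997 163.50236604] [-3.1390923   0.08882878 -0.00654536] [ 0.43430905  0.3092322  -0.70264455] 19.078793167600285
foot [517.54873021  35.91611542  88.30307694]
[320.16952218 213.17079257] [319.63723797 209.00629616]
```

View pics/w16.png

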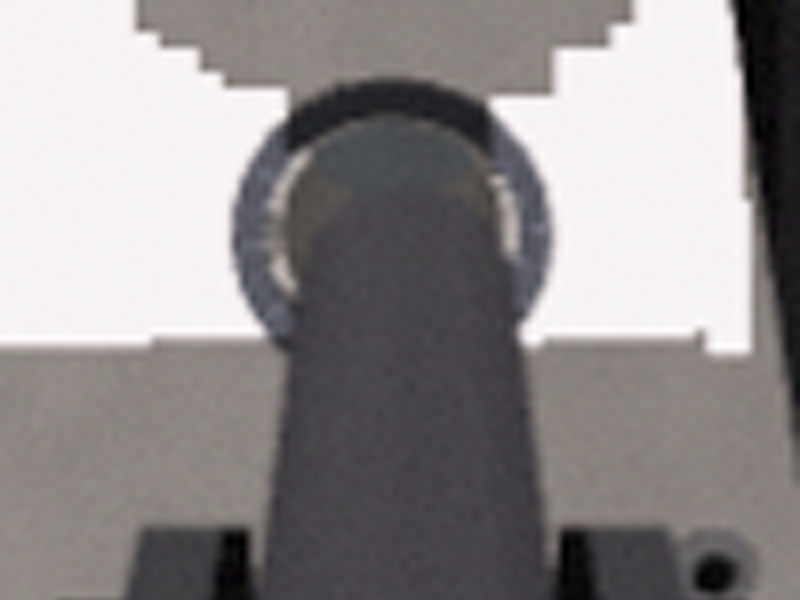

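```bash
python3 - <<'E'
from h import *
s=bot.sense();d=bot.snapshot("wrist");f=d["frame"]
c=f[185:235,290:350].astype(float);c=np.clip((c-30)*2.0,0,255).astype(np.uint8)
c=cv2.resize(c,(720,600),interpolation=2)
# overlay predicted circles
R=cv2.Rodrigues(s["tcp_rot"])[0];ft=s["position"]+R@[0,0,75.2]
for ctr,r,col in((ft,10,(0,255,0)),(ft,9,(0,200,200)),(np.array([518.2,36.7,80]),11,(0,0,255)),(np.array([518.2,36.7,80]),14,(255,0,0))):
    pts=np.array([(proj(d,ctr+[r*np.cos(a),r*np.sin(a),0],s)-[290,185]+.5)*12 for a in np.linspace(0,6.283,60)])
    cv2.polylines(c,[pts.astype(np.int32)],True,col,1)
cv2.imwrite("pics/w17.png",c)
E
```

```text
(no output)
```

View pics/w17.png

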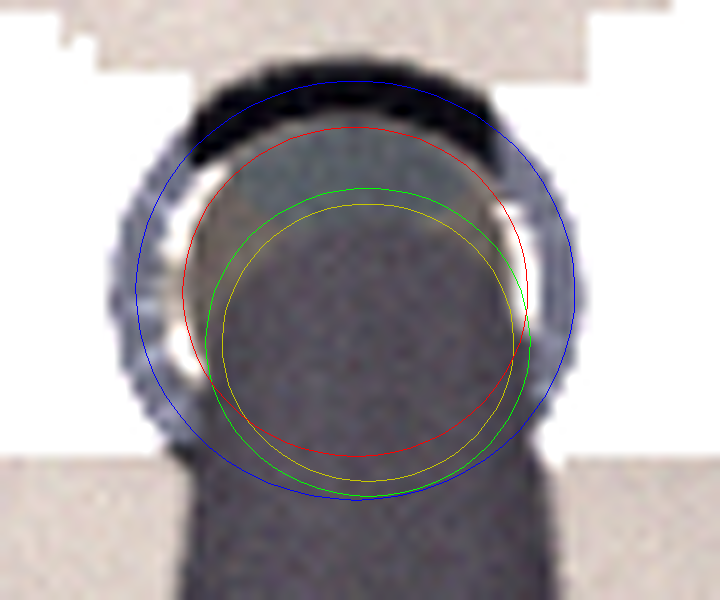

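```bash
python3 - <<'E'
from h import *
s=bot.sense();P=[]
for i in range(4):
    d=bot.snapshot("wrist");P.append(d["frame"].astype(float))
f=np.mean(P,0)
for c in (317,320,321,324): print(c,[tuple(int(v) for v in f[r,c]) for r in range(186,214)])
c=np.clip((f[185:235,290:350]-50)*4.0,0,255).astype(np.uint8)
cv2.imwrite("pics/w18.png",cv2.resize(c,(720,600),interpolation=2))
E
```

```text
317 [(128, 131, 139), (128, 132, 138), (129, 133, 139), (92, 94, 98), (50, 48, 49), (38, 33, 34), (39, 36, 36), (39, 36, 35), (66, 65, 68), (78, 76, 73), (82, 77, 75), (82, 78, 76), (80, 75, 73), (81, 78, 75), (81, 77, 74), (81, 79, 75), (80, 77, 74), (78, 74, 72), (74, 69, 71), (74, 69, 72), (75, 69, 72), (75, 70, 72), (76, 70, 72), (75, 70, 73), (76, 70, 73), (76, 72, 74), (74, 69, 71), (76, 69, 72)]
320 [(130, 134, 140), (130, 133, 139), (129, 132, 138), (109, 112, 117), (58, 56, 58), (40, 35, 35), (40, 36, 37), (40, 36, 36), (65, 64, 68), (79, 76, 75), (79, 76, 73), (78, 75, 73), (79, 75, 74), (81, 77, 74), (78, 76, 72), (80, 76, 73), (79, 75, 73), (75, 71, 72), (74, 70, 72), (73, 69, 72), (73, 68, 70), (75, 69, 72), (74, 69, 72), (73, 69, 71), (73, 68, 71), (75, 69, 71), (74, 68, 71), (73, 68, 70)]
321 [(128, 132, 139), (130, 133, 140), (130, 133, 140), (108, 110, 116), (55, 53, 55), (40, 36, 36), (37, 33, 34), (39, 35, 35), (59, 56, 60), (79, 76, 76), (80, 77, 76), (79, 74, 73), (80, 76, 74), (81, 78, 75), (79, 74, 73), (79, 75, 73), (79, 75, 73), (76, 71, 72), (74, 69, 71), (72, 68, 70), (72, 68, 70), (74, 69, 72), (74, 69, 72), (74, 70, 72), (75, 70, 72), (74, 68, 71), (73, 68, 71), (72, 67, 70)]
324 [(129, 133, 139), (128, 133, 139), (129, 132, 139), (127, 131, 137), (90, 90, 94), (49, 47, 46), (38, 33, 35), (39, 36, 37), (38, 35, 35), (65, 64, 65), (78, 75, 74), (78, 75, 73), (78, 74, 72), (79, 74, 73), (79, 76, 74), (78, 74, 72), (80, 76, 73), (78, 76, 75), (76, 71, 73), (72, 67, 70), (74, 69, 72), (73, 68, 72), (73, 68, 71), (73, 67, 71), (73, 68, 71), (74, 68, 71), (73, 68, 70), (73, 68, 71)]
```

View pics/w18.png

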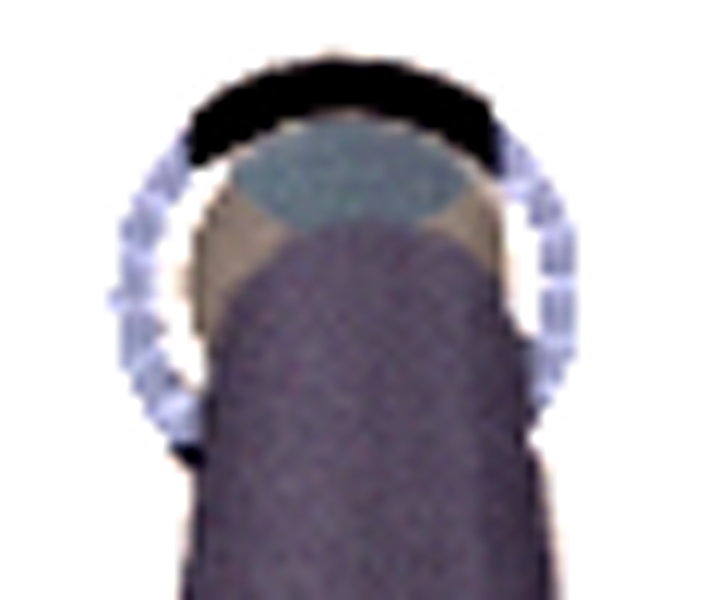

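The foot's centre appears about 2 mm short in x and 1.2 mm off in y from the ring's centre. I'll correct that and look again closer in.

```bash
cat > chk.py <<'E'
from h import *
import sys
s=bot.sense();P=[]
for i in range(4):
    d=bot.snapshot("wrist");P.append(d["frame"].astype(float))
f=np.mean(P,0);print(s["clock"],s["position"].round(2),s["tcp_rot"].round(4),s["contact_force"].round(2))
R=cv2.Rodrigues(s["tcp_rot"])[0];ft=s["position"]+R@[0,0,75.2];print("foot",ft)
c=np.clip((f[185:235,290:350]-50)*4.0,0,255).astype(np.uint8);c=cv2.resize(c,(720,600),interpolation=2)
for ctr,r,col in((ft,9.6,(0,255,0)),(np.array([518.5,37.15,80]),12.5,(0,0,255)),(np.array([518.5,37.15,80]),15.1,(255,0,0))):
    pts=np.array([(proj(d,ctr+[r*np.cos(a),r*np.sin(a),0],s)-[290,185]+.5)*12 for a in np.linspace(0,6.283,60)])
    cv2.polylines(c,[pts.astype(np.int32)],True,col,1)
cv2.imwrite(sys.argv[1],c)
E
python3 -m jog '[[0.0018,0.0012,-0.002,0,0.005],[0.0018,0.0012,-0.004,0,0.005],[0.0018,0.0012,-0.005,0,0.005],[0.0018,0.0012,-0.005,0,0.005],[0.0018,0.0012,-0.005,0,0.005]]';python3 chk.py pics/w19.png
```

```text
clock: 31.98
position: [518.9, 37.1, 158.2]
tcp_rot: [-3.139, 0.089, -0.006]
contact_force: [0.6, 0.6, -0.0]
grip_width: 19.2
31.975 [518.88  37.06 158.25] [-3.1391  0.0888 -0.0058] [ 0.65  0.6  -0.02]
foot [519.1608709   37.14746929  83.04928485]
```

View pics/w19.png

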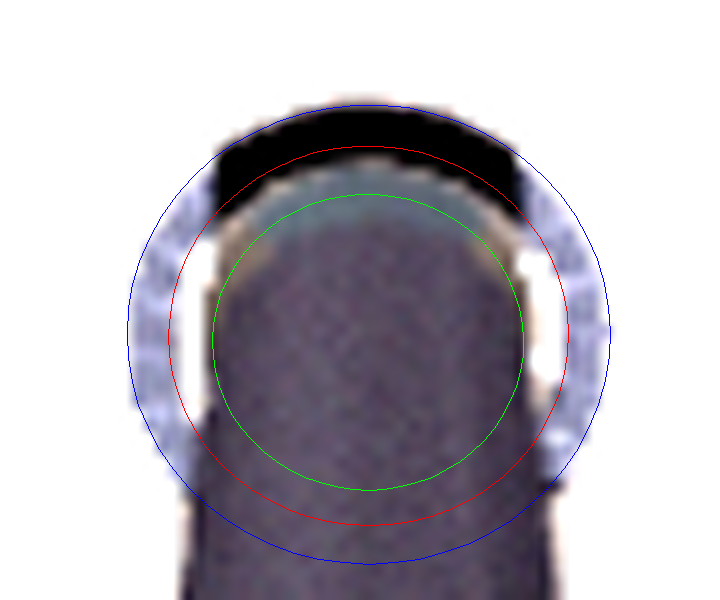

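```bash
python3 - <<'E'
from h import *
s=bot.sense();d=bot.snapshot("wrist");f=d["frame"]
b=blobs(f,(0,120,60),(8,255,255),(280,250,360,350));b+=blobs(f,(172,120,60),(180,255,255),(280,250,360,350));print(b)
R=cv2.Rodrigues(s["tcp_rot"])[0];t=s["position"]+R@[0,0,-40.8];print(t,proj(d,t,s))
c=f[260:350,270:370].copy();c=cv2.resize(c,(660,594),interpolation=2)
pts=np.array([(proj(d,t+[10*np.cos(a),10*np.sin(a),0],s)-[270,260]+.5)*6.6 for a in np.linspace(0,6.283,60)])
cv2.polylines(c,[pts.astype(np.int32)],True,(0,255,0),1);cv2.imwrite("pics/w20.png",c)
E
```

```text
[([319.8, 303.28], [294, 272, 53, 60, 2221]), ([321.12, 273.5], [320, 272, 3, 5, 8]), ([327.36, 275.27], [325, 273, 6, 6, 11]), ([306.77, 283.08], [303, 281, 8, 5, 13]), ([335.94, 283.19], [332, 281, 10, 6, 16])]
[518.75590929  36.99653632 199.10469821] [320.1257203  308.73854852]
```

View pics/w20.png

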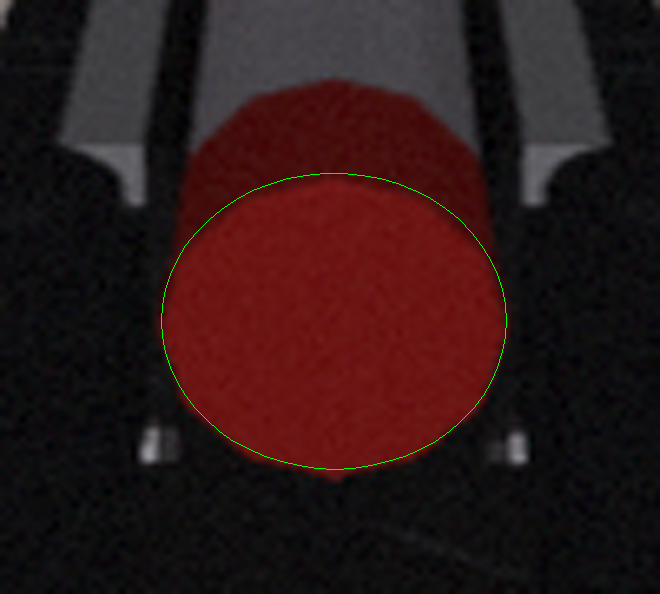

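The top matches its predicted circle, so the post is close to vertical. The foot needs about 0.9 mm more in +x, so I'll shift it and enter slowly.

```bash
python3 -m jog '[[0.0009,0,0,0,0.005],[0.0009,0,-0.002,0,0.005],[0.0009,0,-0.004,0,0.005],[0.0009,0,-0.005,0,0.005],[0.0009,0,-0.005,0,0.005]]';python3 f.py; python3 chk.py pics/w21.png
```

```text
clock: 32.85
position: [519.7, 37.1, 153.1]
tcp_rot: [-3.139, 0.089, -0.005]
contact_force: [-0.3, -0.6, -0.2]
grip_width: 18.7
33.1 [519.86  37.05 153.4 ] [-3.1391  0.0888 -0.0062] F [ 0.07 -0.03 -0.47] [0.7  0.29 0.4 ] 19.16483474289601
33.15 [519.84  37.02 153.38] [-3.1391  0.0889 -0.0061] [ 0.19  0.33 -0.68]
foot [520.13872695  37.10364406  78.17874933]
```

View pics/w21.png

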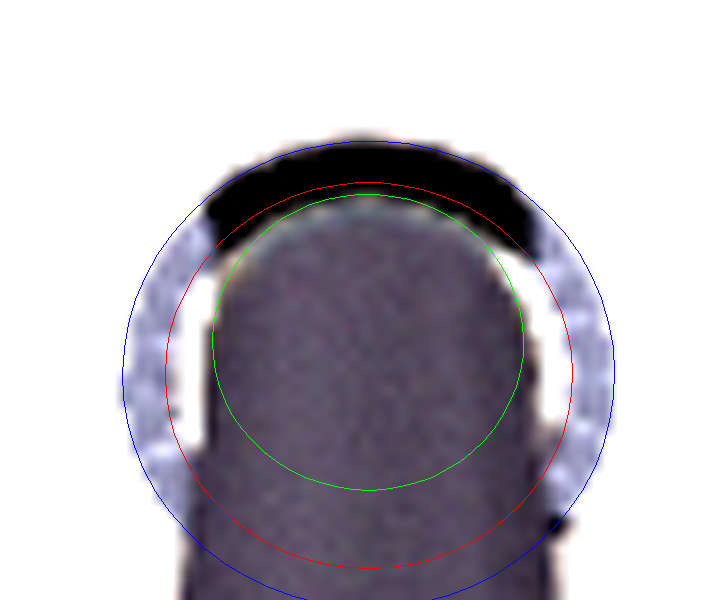

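```bash
python3 -m jog '[[0,-0.0002,-0.003,0,0.005],[0,-0.0002,-0.006,0,0.005],[0,-0.0002,-0.008,0,0.005],[0,-0.0002,-0.008,0,0.005]]';python3 f.py; python3 -c "
from h import *
d=bot.snapshot('wrist');cv2.imwrite('pics/w22.png',d['frame'])"
```

```text
clock: 33.85
position: [519.6, 36.8, 144.9]
tcp_rot: [-3.139, 0.089, -0.005]
contact_force: [-0.2, 0.5, -0.7]
grip_width: 18.7
34.1 [519.85  36.88 145.44] [-3.139   0.0888 -0.0062] F [-0.    0.38 -0.64] [0.33 0.22 0.34] 18.85890332739796
```

View pics/w22.png

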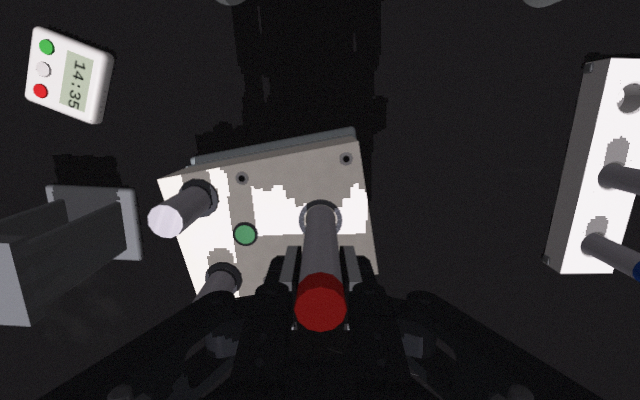

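The post is 10 mm into the socket with no side force. I'll continue down.

```bash
python3 -m jog '[[0,0,-0.004,0,0.005],[0,0,-0.009,0,0.005],[0,0,-0.014,0,0.005],[0,0,-0.018,0,0.005],[0,0,-0.018,0,0.005]]';python3 f.py;python3 -m jog '[[0,0,-0.004,0,0.005],[0,0,-0.009,0,0.005],[0,0,-0.014,0,0.005],[0,0,-0.018,0,0.005],[0,0,-0.018,0,0.005]]';python3 f.py
```

```text
clock: 34.83
position: [519.6, 36.8, 126.8]
tcp_rot: [-3.139, 0.089, -0.005]
contact_force: [0.1, 0.9, -0.5]
grip_width: 19.0
35.075 [519.84  36.88 127.56] [-3.139   0.0888 -0.0062] F [-0.26  0.25 -0.69] [0.46 0.55 0.25] 18.907662422478243
clock: 35.75
position: [519.7, 36.8, 109.0]
tcp_rot: [-3.139, 0.089, -0.005]
contact_force: [0.6, 0.2, -2.0]
grip_width: 19.0
36.0 [519.85  36.89 109.67] [-3.139   0.0888 -0.0064] F [-0.21  0.06 -0.98] [0.65 0.51 0.59] 19.02769144059177
```

```bash
python3 -m jog '[[0,0,-0.004,0,0.005],[0,0,-0.009,0,0.005],[0,0,-0.014,0,0.005],[0,0,-0.018,0,0.005],[0,0,-0.018,0,0.005]]';python3 f.py;python3 -m jog '[[0,0,-0.0015,0,0.005],[0,0,-0.002,0,0.005],[0,0,-0.002,0,0.005]]';python3 f.py
```

```text
clock: 36.67
position: [519.7, 36.8, 91.1]
tcp_rot: [-3.139, 0.089, -0.006]
contact_force: [-0.2, -0.4, -0.8]
grip_width: 19.5
36.925 [519.85  36.91  91.75] [-3.139   0.0888 -0.0064] F [-0.54  0.16 -1.14] [0.5  0.32 0.53] 19.036637245984274
clock: 37.35
position: [519.8, 37.0, 89.7]
tcp_rot: [-3.139, 0.089, -0.007]
contact_force: [-0.4, -0.0, 0.1]
grip_width: 19.3
37.6 [519.83  36.93  89.71] [-3.1389  0.0887 -0.0064] F [-0.58  0.5  -0.53] [0.44 0.53 0.45] 18.750665653336117
```

```bash
python3 -m jog '[[0,0,-0.0008,0,0.005],[0,0,-0.0008,0,0.005],[0,0,-0.0008,0,0.005]]';python3 f.py
```

```text
clock: 38.02
position: [519.9, 36.9, 89.2]
tcp_rot: [-3.139, 0.089, -0.007]
contact_force: [-1.6, 0.4, 0.7]
grip_width: 19.0
38.275 [519.94  36.92  89.17] [-3.1389  0.0887 -0.0069] F [-1.53  0.56  1.31] [0.44 0.59 0.46] 18.67649218290759
```

The post touched bottom at 89.2 mm, as predicted for a 66 mm socket. I'll release it and rise.

```bash
python3 -m jog '[[0,0,0,0,0.03],[0,0,0,0,0.05],[0,0,0,0,0.05],[0,0,0,0,0.05]]';python3 -m jog '[[0,0,0.02,0,0.05],[0,0,0.05,0,0.05],[0,0,0.09,0,0.05],[0,0,0.12,0,0.05],[0,0,0.12,0,0.05]]';python3 -m jog '[[0,-0.04,0,0,0.05],[0,-0.08,0,0,0.05],[0,-0.1,0,0,0.05],[0,-0.1,0,0,0.05],[0,-0.1,0,0,0.05]]'
python3 - <<'E'
from h import *
s=bot.sense();print(s["position"],s["tcp_rot"],s["contact_force"],s["grip_width"])
d=bot.snapshot("wrist");cv2.imwrite("pics/w30.png",d["frame"])
d=bot.snapshot("side");cv2.imwrite("pics/s30.png",cv2.resize(d["frame"][130:310,220:400],(600,600),interpolation=2))
E
```

```text
clock: 38.83
position: [520.0, 36.9, 89.1]
tcp_rot: [-3.139, 0.089, -0.007]
contact_force: [-0.3, 0.7, 1.1]
grip_width: 49.8
clock: 39.45
position: [521.7, 36.8, 212.5]
tcp_rot: [-3.139, 0.089, -0.018]
contact_force: [0.5, 1.1, 0.5]
grip_width: 49.9
clock: 40.08
position: [521.3, -62.4, 211.5]
tcp_rot: [-3.138, 0.088, -0.015]
contact_force: [-0.1, 0.5, 0.5]
grip_width: 49.7
[521.28224686 -62.41041018 211.4723091 ] [-3.13810586  0.08813331 -0.01527064] [-0.10302982  0.46179212  0.50072904] 49.72885180548508
```

View pics/w30.png

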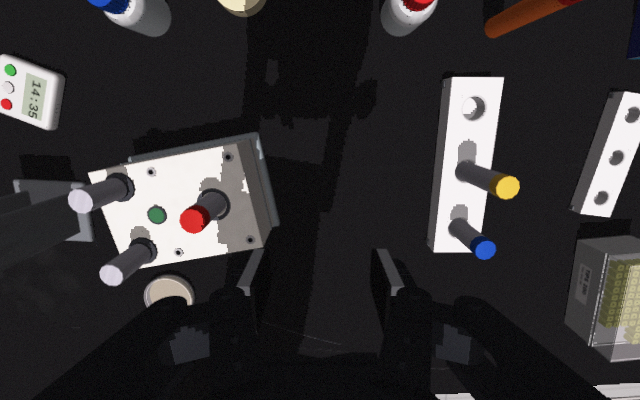

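View pics/s30.png

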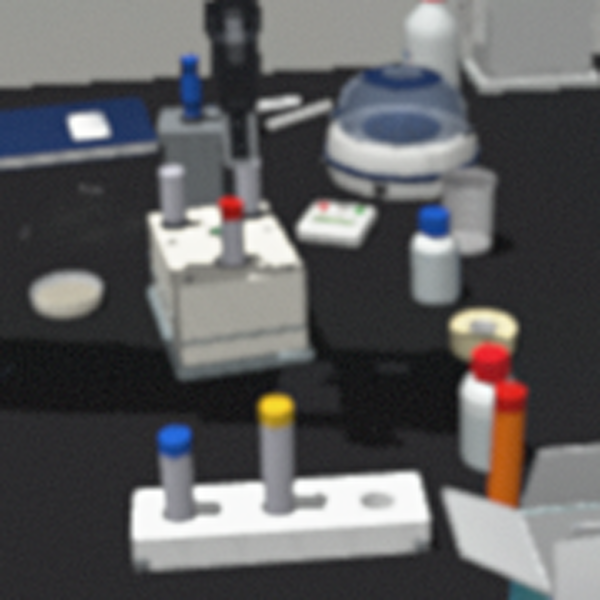

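The red post stands in the socket with its top at (192,221) in the wrist view, and the pillar tops are at (81,201) and (111,275). As a last check I'll measure its height against the pillars.

```bash
python3 -m jog '[[0,0,0,0,0.05],[0,0,0,0,0.05],[0,0,0,0,0.05]]' >/dev/null; python3 - <<'E'
from h import *
s=bot.sense();d=bot.snapshot("wrist");e=bot.snapshot("side");f=d["frame"]
cv2.imwrite("pics/w31.png",cv2.resize(f[160:300,50:250],(800,560),interpolation=2))
cv2.imwrite("pics/s31.png",cv2.resize(e["frame"][170:230,250:320],(700,600),interpolation=2));print(s["position"])
E
```

```text
[521.56050649 -61.85287075 212.12165438]
```

View pics/w31.png

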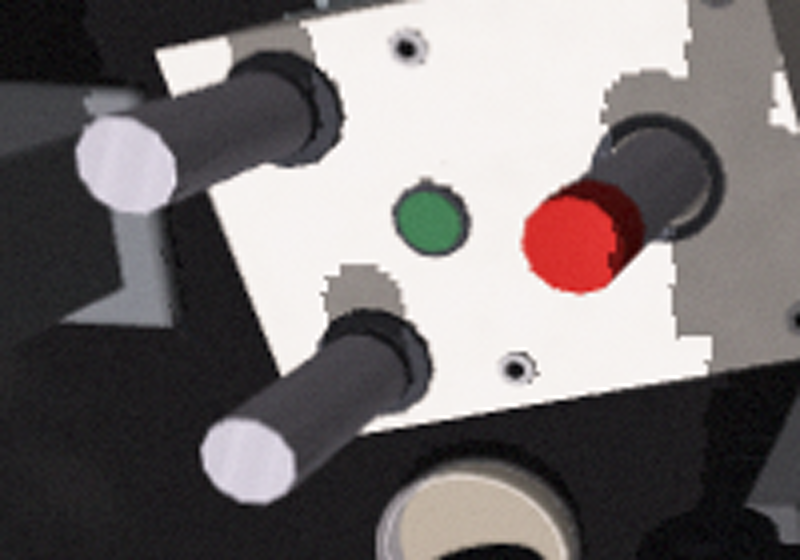

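View pics/s31.png

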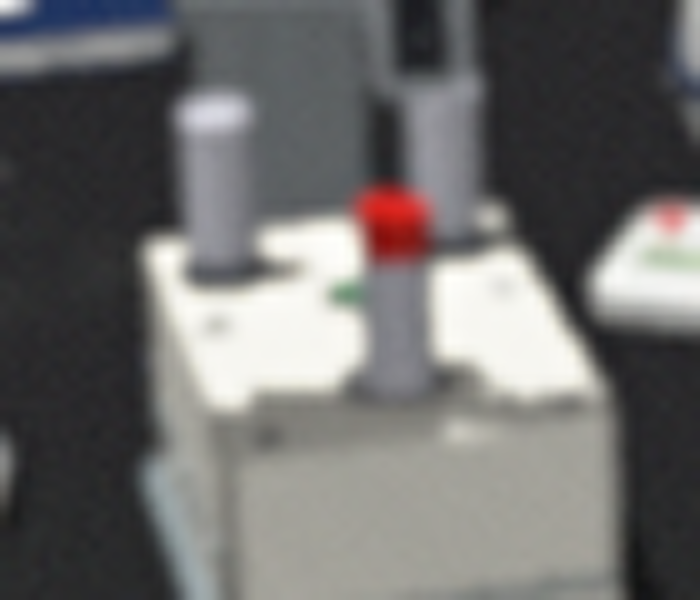

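```bash
python3 - <<'E'
from h import *
s=bot.sense();d=bot.snapshot("wrist");e=bot.snapshot("side")
for n,w,q in(("post",(193.4,220.7),(289.2,189.8)),("pillar",(112,275),(271.4,181))):
    print(n,two(ray(d,w,s),ray(e,q)))
t=bot.snapshot("top");cv2.imwrite("pics/t31.png",cv2.resize(t["frame"][150:270,215:455],(800,400),interpolation=2))
E
```

```text
post (array([520.73205388,  34.85402775, 132.86755687]), np.float64(0.9403604954426812))
pillar (array([477.19257802, 111.15424359, 129.88584397]), np.float64(2.2096341901542838))
```

View pics/t31.png

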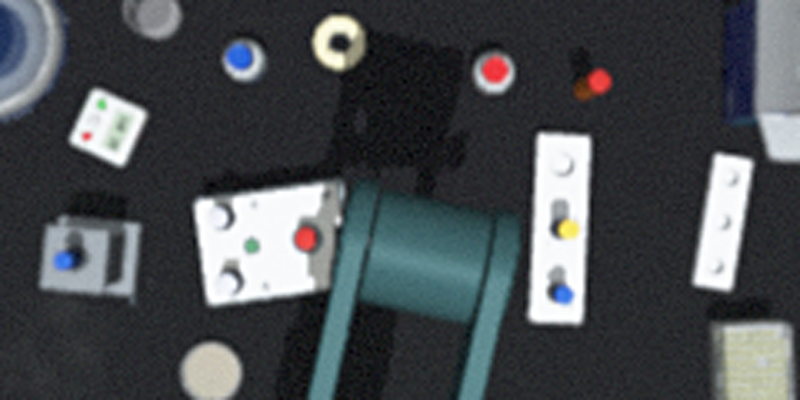

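The heights agree within measurement error, and a wrong post would be 18 mm off. The probe, bottles, beaker and other posts look unmoved, so I'm handing in.

```bash
python3 -c "
from bench import bot
print(bot.sense()['clock']);bot.hand_in()"
```

```text
40.8
the job is handed in; nothing more can be done
```

The red post is in the socket, the probe is back in its stand, and the job was handed in at 40.8 s of the allowed 64 s.

- **Depth:** the probe found no contact at the 30 or 48 mm depth. At 66 mm it did, and I pressed the spring tip to about 2.9 N.
- **Probe:** I hung it back in its stand before touching the posts, and its collar seated at the same height as at the start.
- **Post:** a 66 mm socket needs the 116 mm red post. It went in without side force and touched bottom at the predicted height.

**Last checks:**
- **Height:** two-view measurement put the post top at about 133 mm and a pillar top at about 130 mm. The 3 mm difference doesn't match the level fit I expected, but it is about the accuracy of my pixel readings; the wrong post would be 18 mm off. The contact height supports the post being fully seated.
- **Other objects:** in the last top view the bottles, beaker, orange look-alike and both remaining posts look unmoved, and the gripper was clear of everything.

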